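# Clear the ledge, stand the shaving mirror, light on

### The job

Get this bathroom ledge ready for a shave. First clear the cork mat: open the aluminium box, put every small bit that is lying about (a blade case, alum block, balm tin or clipper case; how many there are varies) into it and close the lid; next unfold the leg on the back of the shaving mirror fully and stand the mirror on the mat, on its bottom edge and leg, facing the washbasin. Last, lift the clear splash guard, flip the mirror-light switch beneath it fully over to on (away from the robot) and lower the guard again; leave the green flask, the cup and the brush holder where they are.

Things in the scene. Friction and masses are not known exactly. Their poses are not given: they have to be found in the camera images.
- box_floor (a point): Centre of the inner floor of the open-topped aluminium box (fixed to the ledge), 3 mm above the ledge. Box 100 mm (its x) by 170 mm (its y) by 50 mm high, walls and floor 3 mm. Its x axis points from the front to the hinge side (roughly away from the robot), z up.
- lid_tab (a point): Centre of the black upright pull tab on the lid's top: 8 mm (x) by 16 mm (y), 20 mm high, 90 mm from the hinge line, its centre 15 mm above the lid's underside. Axes turn with the lid.
- lid (a joint): Opening angle of the box lid, rad: 0 shut, 1.57 upright, 1.9 fully open. A plate 104 mm long, 172 mm wide (y), 5 mm thick; hinge line along y 50 mm in +x from box_floor, 50.5 mm above the ledge, at the level of the lid's underside. Stiff hinge (0.06 N m): it stays where it is left. It starts 0 to 0.1.
- blades_mid (a point): Centre of the blue plastic blade case, 46 mm (x) by 26 mm (y) by 18 mm high. Lies flat on or about the cork mat; may be absent.
- alum_mid (a point): Centre of the white-grey alum block, 48 mm (x) by 28 mm (y) by 20 mm high. May be absent.
- tin_mid (a point): Centre of the round brass balm tin, 36 mm diameter, 18 mm high. May be absent.
- clippers_mid (a point): Centre of the red clipper case, 50 mm (x) by 22 mm (y) by 16 mm high. May be absent.
- mat_top (a point): Centre of the top face of the cork mat (fixed), 160 mm (x) by 170 mm (y), 4 mm thick. x points roughly away from the robot.
- tap_foot (a point): Foot of the chrome tap (fixed) at the far edge of the ledge, 20 mm above the ledge; the washbasin lies just beyond it, lower, so that towards the basin means roughly along +x of the mat.
- mirror_mid (a point): Centre of the loose shaving mirror, 0.22 kg: black frame 64 mm wide (y), 115 mm tall (z), 12 mm thick (x). +x is the outward normal of the reflecting face, +z points to the top edge. It starts face down on the rest. Standing on bottom edge and fully opened leg it leans back 0.35 rad, its centre 57 mm above the mat, the leg's foot 60 mm behind the bottom edge.
- rest: Blue sloping draining rest (fixed) on which the mirror starts face down, bottom edge towards the robot on a low lip 24 mm above the ledge, top edge far and high; slope 0.8 rad. Origin at ledge height, 50 mm in +x from the lip; x points up the slope, away from the robot. It is only 40 mm wide: the mirror's sides overhang by about 12 mm each and can be gripped.
- leg_hinge (a point): Middle of the hinge line of the mirror's leg, along the mirror's y, on its back: 88 mm up from the bottom edge, 8.5 mm behind the mirror's mid-plane. Axes turn with the leg: its -z runs along the leg to the foot, -x away from the mirror. The leg is a steel strip 16 mm wide, 5 mm thick, 86 mm long, lying on the mirror's back when folded.
- leg_tab (a point): Centre of the orange tab at the leg's free end: 16 mm wide (y), 10 mm along the leg, standing from the back of the mirror to 25 mm off it when folded; 81 mm from the hinge along the leg, 12.5 mm off the strip's mid-plane (-x).
- leg (a joint): Unfolding angle of the leg, rad: 0 folded flat on the back, 0.7 fully unfolded (stop). Friction hinge (0.012 N m): it stays where it is left. A hard pinch that keeps the tab from turning lifts the whole loose mirror with it: turn with the leg, or pinch lightly or push.
- guard_hinge (a point): Middle of the hinge line (along y) of the clear splash guard, at the far upper edge of the switch box, 70.5 mm above the ledge. The guard is a clear plate 114 mm long from the hinge towards the robot (-x) when shut, 92 mm wide, 5 mm thick, underside at the hinge height; axes turn with it.
- station: White switch box under the guard (fixed): 110 mm (x) by 90 mm (y), open at the top; side and far walls 6 mm thick, 70 mm high, front wall 44 mm high, inner floor 24 mm high. Origin under its centre; x points away from the robot, to the hinge.
- guard_tab (a point): Centre of the blue upright pull tab on the guard: 8 mm (x) by 16 mm (y), 20 mm high, 98 mm from the hinge line, centre 15 mm above the guard's underside.
- guard (a joint): Opening angle of the guard, rad: 0 shut, 1.57 upright, 1.9 fully open; stiff hinge (0.065 N m), stays where it is left. It starts 0 to 0.1.
- toggle_tip (a point): Centre of the red ball (14 mm diameter) at the tip of the switch lever, 32 mm from its pivot. The pivot is 55 mm in front (-x) of the guard's hinge line and 26 mm above the ledge; the lever swings in the box's x-z plane, from 0.45 rad leaning towards the robot (off) to 0.45 rad leaning away (on), its tip 54 to 58 mm above the ledge.
- toggle (a joint): Angle of the light switch, rad: 0 off (leaning to the robot), 0.9 fully on (leaning away). Stays where it is left (friction 0.05 N m, about 1.6 N at the tip). It starts 0 to 0.1.
- flask: Green glass aftershave flask, 56 mm diameter, 125 mm high; origin under its centre. Leave alone.
- cup: Blue plastic cup, 72 mm diameter, 85 mm high; origin under its centre. Leave alone.
- holder: Chrome brush holder, 70 mm diameter foot, 115 mm high; origin under its centre. Leave alone.

How it is judged:
By the outcome, as a careful person would: the job done as asked, in the order asked, and still so for the second after the job is handed in, with the robot touching nothing.
Of blades, alum, tin, clippers only 1 to 3 are there at a start; the rules pass over those that are not, and their reading is None.
At some moment in a run one of blades, alum, tin, clippers may be knocked a few centimetres aside while the robot is not near it.
It also fails if it takes over 210 s, if anything falls off the work surface, if the arm or the gripper's body presses on something with over 40 N, if the wrist force passes 120 N, or if a joint passes its speed limit or range.

### The arm

A 6-joint arm with a two-finger parallel gripper is mounted at the origin on the work surface. World frame = base frame: x ahead of the robot, y to its left, z up, the work surface at z = 0. Lengths are in mm, angles in degrees, forces in N, time in s.
With the tool pointing down it reaches from about 300 to 850 mm from the base axis. Payload 4.2 kg.
Tool frame: the origin (TCP) lies on the centre line of the jaws, within the pads' length; the fingertips stand 11 mm ahead of it and the grasp point (between the pads) lies 8 mm behind it; z points along the fingers, y is the line along which they close (so a half turn about z gives the same grasp; the last joint's range is limited). The gripper opens to 91 mm and grips with 3 to 60 N. Pads are 32 mm wide; open, the fingers measure 118 mm over their backs; the gripper's body (76 mm by 178 mm) begins 60 mm behind the grasp point.
Start: joints at [-1.146, 18.312, 89.639, -0, 72.044, -1.146], TCP at [575.017, 0, 203.576] pointing down, gripper open.
Joint ranges: [-177.97, 177.97], [-48.28, 115.42], [12.27, 149.76], [-77.06, 257.06], [2.81, 150.46], [-146.56, 146.56]. Speed limits (degrees/s): [147.25, 147.25, 180, 180, 180, 180].

### API

Orientations are given as [roll, pitch, yaw] about the fixed x, y, z axes, in that order (R = Rz(yaw) Ry(pitch) Rx(roll)).
In Python, from workcell import env, grab_frame, camera_model, models gives the robot as it stands.
- The arm moves only by the shell command python3 -m crank 'ROWS' [FORCE]. ROWS is text: rows parted by semicolons, each of 7 numbers parted by spaces: the closure, from -1 (fully open) to 1 (shut), so that 0 is half open, then the shift along the tool's x, y, z in mm, then the turn, a rotation vector about the tool's x, y, z in degrees. A call has 1 to 10 rows; each row shifts and turns the commanded pose from where the row before left it, along the tool's axes as they then stand; what a row does not reach is not made up. A row lasts 1/8 s, in which the tool goes at most 62.5 mm and 10.7 degrees, less where a joint would pass 70% of its speed; a pose out of reach is approached as far as the arm can. A call is refused whole if a number of a shift passes 62.5 or a number of a turn 10.7, either way. A call with a gripper value outside its range is refused whole. The fingers move at their own pace and stop on an object; FORCE is the grip in N (left out, the last holds). Time passes only in rows, so rows that do not move let the fingers close. It gives the time, the measured TCP pose, the force, the opening and the grip force at its end, in the units of the state.
- env.state(): the state, without advancing time (a new reading comes with each control period).
- grab_frame(name): name is "scene" or "side" or "wrist"; returns the picture (384x512x3 uint8, blue, green, red); there is no depth.
- camera_model(name): a dict with "K" (3x3 intrinsics, pixels), "R" (3x3) and "t" (3): a world point X has camera coordinates R X + t; the wrist camera has in their place "mount" (4x4, takes a point from camera to tool coordinates, whose origin is the TCP and whose axes are the flange's). Camera axes: x right, y down, z forward; pixel columns grow to the right and rows downward; lengths in mm; the calibration is good to about 2 mm. A picture is of the moment at which its call begins: read the wrist's pose just before it. camera_model takes no time and is no camera call.
- env.job_done(): hands the job in; it is judged then, once.
Trained networks look in the newest picture that a camera, given by its name, has taken for a name from the list of things; names that differ only in an ending like _2 or _b are one class to them, and where a whole thing is asked for, a point or a joint stands for the part that bears it (a point fixed in the world has none). Each returns a list of dicts, best first, with "p" (0 to 1); they miss things now and then, are a little off and sometimes report something else, mostly with a low value. They report only what shows in the picture. A call takes as long as a camera call.
- models.search_frame(name, camera): "point" ([x, y, z] in mm, in world coordinates, good to about 4 mm: the middle of the surface that is visible of it).
The state is a dict: "time_s": time; "qpos": joint angles; "qvel": joint speeds; "effort": joint torques, N m; "ee_pos": TCP position; "ee_rot": TCP orientation; "force": force on the tool from outside, world axes, zero at the start; "torque": the same for the moment, N m; "gripper_width": finger opening in mm; "gripper_force": force on a finger pad.
Only numpy, scipy, OpenCV 4.12 (cv2) and the standard library are available. Lean on these libraries where they do the work, as an engineer would, in place of code of your own. Each camera call takes 0.05 s, during which the arm holds its last target. There are 200 camera calls.

## Working session

There is one attempt and no reset: what is moved stays moved. The work goes in short steps, Python scripts to look and compute and a shell command to move; the robot and the scene stay as the last step left them, time stands still between calls to the robot, and variables do not carry over. Pictures are saved under pics/ and viewed, at most 14 in all, crops included, and the job is handed in when it is done.

```bash
ls; mkdir -p pics; cat > h.py <<'E'
import numpy as np, cv2
from scipy.spatial.transform import Rotation as Ro
from workcell import env, grab_frame, camera_model, models
np.set_printoptions(precision=1,suppress=True)
def look(c,out=None):
    s=env.state(); im=grab_frame(c)
    if out: cv2.imwrite('pics/'+out,im)
    return s,im
E
python3 - <<'E'
from h import *
s,a=look('scene','a.png'); s2,b=look('side','b.png')
print({k:np.round(v,2) for k,v in s.items()})
for c in ('scene','side'):
    m=camera_model(c); print(c,m['K'][0][0],-np.array(m['R']).T@m['t'])
    for n in 'box_floor lid_tab lid blades_mid alum_mid tin_mid clippers_mid mat_top tap_foot mirror_mid rest leg_hinge leg_tab guard_hinge station guard_tab toggle_tip flask cup holder'.split():
        r=models.search_frame(n,c)
        print(n,[(np.round(q['p'],2),np.round(q['point'])) for q in r[:2]])
print(camera_model('wrist'))
E
```

```text
pics
{'time_s': np.float64(0.0), 'qpos': array([-1.1, 18.4, 89.7, -0. , 72. , -1.1]), 'qvel': array([ 0. , -0.1, -0.1, -0.2, -0.1,  0. ]), 'effort': array([ -0. , -41.2, -23.2,   0.1,   0.1,  -0. ]), 'ee_pos': array([574.5,   0. , 202.7]), 'ee_rot': array([-179.9,   -0. ,   90. ]), 'force': array([-0.5, -0. , -0.1]), 'torque': array([-0.,  0.,  0.]), 'gripper_force': np.float64(0.0), 'gripper_width': np.float64(91.13)}
scene 483.82249078257064 [1237.6  680.7  965.6]
box_floor [(np.float64(0.71), array([ 744., -252.,   36.])), (np.float64(0.66), array([ 540., -360.,   56.]))]
lid_tab [(np.float64(0.84), array([ 529., -370.,   57.]))]
lid [(np.float64(0.76), array([ 529., -371.,   58.]))]
blades_mid []
alum_mid [(np.float64(0.65), array([750., 258.,  78.]))]
tin_mid [(np.float64(0.73), array([552., 156.,  26.])), (np.float64(0.37), array([ 548., -122.,   53.]))]
clippers_mid [(np.float64(0.61), array([633.,  85.,  22.])), (np.float64(0.21), array([518., 385.,  78.]))]
mat_top [(np.float64(0.75), array([593., 119.,   7.]))]Traceback (most recent call last):
  File "<stdin>", line 7, in <module>
ValueError: it knows: alum_mid, blades_mid, box_floor, clippers_mid, cup, flask, guard, guard_hinge, guard_tab, holder, leg, leg_hinge, leg_tab, lid, lid_tab, mat_top, mirror_mid, rest, station, tin_mid, toggle,
```

```bash
python3 -c "
import cv2,numpy as np
" ; ls pics
```

```text
a.png
b.png
```

```bash
python3 - <<'E'
from h import *
for c in ('scene','side'):
    look(c)
    m=camera_model(c); print(c,m['K'][0][0],-np.array(m['R']).T@m['t'])
    for n in ('mirror_mid rest leg_hinge leg_tab guard_hinge station guard_tab toggle_tip flask cup holder' if c=='scene' else 'box_floor lid_tab blades_mid alum_mid tin_mid clippers_mid mat_top mirror_mid rest leg_hinge leg_tab station guard_tab toggle_tip flask').split():
        r=models.search_frame(n,c)
        print(n,[(np.round(q['p'],2),np.round(q['point'])) for q in r[:2]])
print(camera_model('wrist'))
E
```

```text
scene 483.82249078257064 [1237.6  680.7  965.6]
mirror_mid [(np.float64(0.59), array([ 578., -117.,   76.]))]
rest [(np.float64(0.59), array([ 608., -116.,    5.])), (np.float64(0.4), array([ 546., -114.,   57.]))]
leg_hinge []
leg_tab [(np.float64(0.55), array([ 742., -251.,   37.]))]
guard_hinge [(np.float64(0.6), array([520., 384.,  80.])), (np.float64(0.18), array([ 539., -358.,   58.]))]
station [(np.float64(0.58), array([530., 391.,  70.]))]
guard_tab [(np.float64(0.6), array([516., 388.,  78.])), (np.float64(0.54), array([752., 257.,  78.]))]
toggle_tip []
flask [(np.float64(0.86), array([753., 256.,  79.]))]
cup [(np.float64(0.94), array([734.,   1.,  54.])), (np.float64(0.27), array([ 609., -119.,    5.]))]
holder [(np.float64(0.78), array([ 742., -251.,   36.]))]
side 375.3806410903058 [ 407.2 -806.7  894.8]
box_floor [(np.float64(0.92), array([ 522., -394.,   58.]))]
lid_tab [(np.float64(0.87), array([ 525., -385.,   57.])), (np.float64(0.28), array([489., 377.,  77.]))]
blades_mid []
alum_mid []
tin_mid [(np.float64(0.4), array([549., 143.,  21.]))]
clippers_mid [(np.floa
[... 331 characters left out ...]
4(0.71), array([ 556., -129.,   56.]))]
leg_tab [(np.float64(0.54), array([ 556., -128.,   59.])), (np.float64(0.48), array([ 524., -391.,   58.]))]
station [(np.float64(0.76), array([488., 341.,  66.])), (np.float64(0.49), array([ 598., -139.,   12.]))]
guard_tab [(np.float64(0.67), array([489., 373.,  78.]))]
toggle_tip [(np.float64(0.55), array([ 528., -381.,   54.]))]
flask [(np.float64(0.6), array([740., 225.,  49.]))]
{'K': array([[289.2,   0. , 261.1],
       [  0. , 289.2, 193.4],
       [  0. ,   0. ,   1. ]]), 'mount': array([[  -0. ,   -1. ,   -0.3,   74.2],
       [   1. ,   -0. ,   -0. ,   -0.1],
       [   0. ,   -0.3,    1. , -181.6],
       [   0. ,    0. ,    0. ,    1. ]])}
```

View pics/a.png

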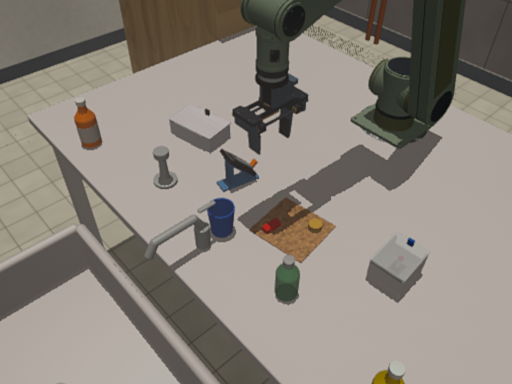

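View pics/b.png

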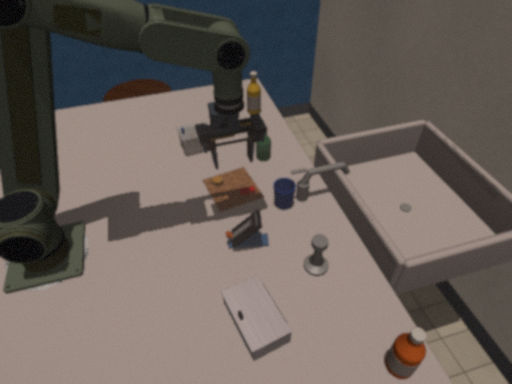

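Two loose bits (red clippers, brass tin) are on the mat at scene (272,226) and (315,225), with perhaps a white block at (299,199). The box is at (200,127), the mirror on its rest at (240,165) and the switch box at (398,262). Next, closer wrist views.

```bash
cat >> h.py <<'E'
W=camera_model('wrist')
def pose(c,s=None):
    "K, R, t world->cam"
    if c!='wrist': m=camera_model(c); return np.array(m['K']),np.array(m['R']),np.array(m['t'])
    T=np.eye(4); T[:3,:3]=Ro.from_euler('xyz',s['ee_rot'],degrees=True).as_matrix(); T[:3,3]=s['ee_pos']
    M=np.linalg.inv(T@np.array(W['mount'])); return np.array(W['K']),M[:3,:3],M[:3,3]
def ray(P,uv):
    K,R,t=P; d=R.T@np.linalg.solve(K,[uv[0],uv[1],1]); return -R.T@t,d/np.linalg.norm(d)
def onz(P,uv,z):
    o,d=ray(P,uv); return o+d*(z-o[2])/d[2]
def proj(P,X):
    K,R,t=P; c=(R@np.atleast_2d(X).T).T+t; u=(K@c.T).T; return u[:,:2]/u[:,2:]
def tri(obs):
    A=np.zeros((3,3));b=np.zeros(3);rs=[ray(P,uv) for P,uv in obs]
    for o,d in rs: Q=np.eye(3)-np.outer(d,d);A+=Q;b+=Q@o
    X=np.linalg.solve(A,b); return X,max(np.linalg.norm((np.eye(3)-np.outer(d,d))@(X-o)) for o,d in rs)
def dets(c,names,n=2,pmin=.3):
    for k in names.split():
        print(k,[(round(float(q['p']),2),np.round(q['point'])) for q in models.search_frame(k,c)[:n] if q['p']>pmin])
E
python3 -m crank '-1 -62.5 0 -35 0 0 0;-1 -62.5 0 -35 0 0 0;-1 -62.5 0 -35 0 0 0;-1 0 0 0 0 0 0'
python3 - <<'E'
from h import *
s,_=look('wrist','w1.png'); np.save('w1.npy',s,allow_pickle=True); print(s['ee_pos'],s['ee_rot'])
dets('wrist','lid_tab box_floor mirror_mid rest leg_tab leg_hinge')
E
python3 -m crank '-1 62.5 0 0 0 0 0;-1 62.5 0 0 0 0 0;-1 62.5 0 0 0 0 0;-1 62.5 0 0 0 0 0;-1 62.5 0 0 0 0 0;-1 62.5 -20 0 0 0 0;-1 0 0 0 0 0 0'
python3 - <<'E'
from h import *
s,_=look('wrist','w2.png'); np.save('w2.npy',s,allow_pickle=True); print(s['ee_pos'],s['ee_rot'])
dets('wrist','mat_top tin_mid clippers_mid alum_mid blades_mid station guard_tab guard_hinge toggle_tip flask cup')
E
```

```text
time_s: 2.4
ee_pos: [575.9, -167.4, 297.6]
ee_rot: [179.7, 0.1, 89.7]
force: [0.5, 1.0, 0.0]
gripper_width: 91.6
gripper_force: 0.0
[ 575.9 -167.4  297.6] [179.7   0.1  89.7]
lid_tab [(0.68, array([ 527., -379.,   56.]))]
box_floor [(0.56, array([ 524., -374.,   53.]))]
mirror_mid [(0.61, array([ 576., -120.,   78.]))]
rest [(0.57, array([ 631., -126.,    3.])), (0.53, array([ 522., -372.,   57.]))]
leg_tab [(0.92, array([ 560., -126.,   66.]))]
leg_hinge [(0.67, array([ 559., -124.,   70.]))]
time_s: 3.62
ee_pos: [554.0, 213.1, 294.6]
ee_rot: [-179.9, -0.0, 90.4]
force: [0.1, -1.1, 0.0]
gripper_width: 91.1
gripper_force: 0.0
[554.  213.1 294.6] [-179.9   -0.    90.4]
mat_top [(0.55, array([593., 124.,   7.]))]
tin_mid [(0.57, array([544., 150.,  19.]))]
clippers_mid [(0.74, array([512., 377.,  77.])), (0.66, array([632.,  78.,  18.]))]
alum_mid []
blades_mid []
station [(0.76, array([516., 380.,  80.]))]
guard_tab [(0.84, array([515., 384.,  77.]))]
guard_hinge [(0.71, array([512., 382.,  76.]))]
toggle_tip []
flask [(0.97, array([729., 248.,  87.]))]
cup [(0.52, array([703.,  -9.,  61.]))]
```

```bash
python3 -c "
import cv2,numpy as np
a=cv2.imread('pics/w1.png');b=cv2.imread('pics/w2.png')
cv2.imwrite('pics/w1b.png',cv2.resize(a,(800,600),interpolation=3));cv2.imwrite('pics/w2b.png',cv2.resize(b,(800,600),interpolation=3))"
```

```text
(no output)
```

View pics/w1b.png

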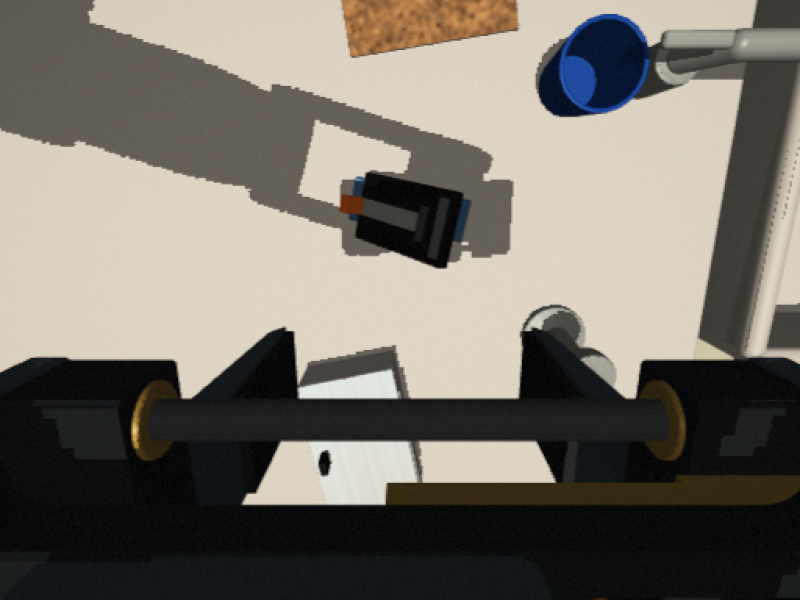

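View pics/w2b.png

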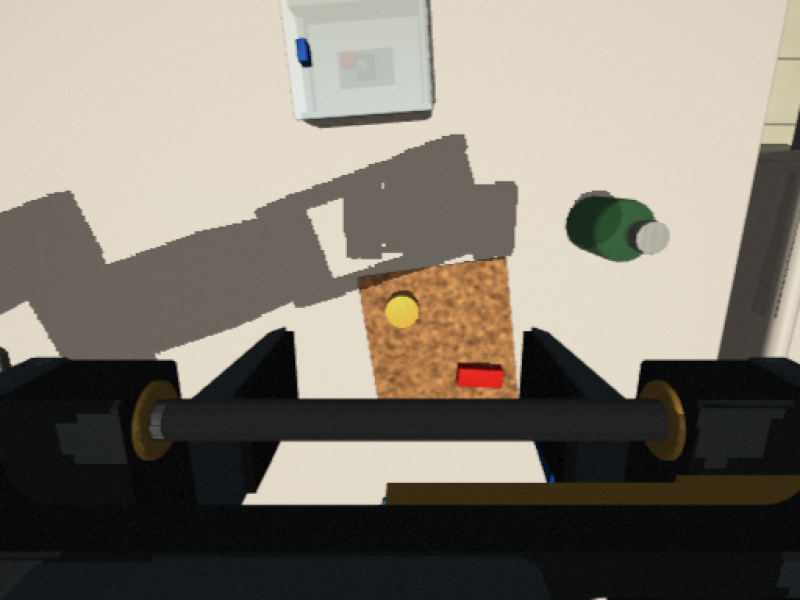

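w1 shows the box lid with its tab at (325,462) and the mirror with orange tab at (352,204). w2 shows the tin (402,311), clippers (480,376), mat, and the switch box with guard tab (303,52). Only the tin and clippers are loose; the white patch was a gap in the shadow.

```bash
python3 - <<'E'
from h import *
P1=pose('wrist',np.load('w1.npy',allow_pickle=True).item());P2=pose('wrist',np.load('w2.npy',allow_pickle=True).item())
f=lambda P,u,v,z:onz(P,(u*.64,v*.64),z)[:2]
ang=lambda a,b:np.degrees(np.arctan2(*(b-a)[::-1]))
print('lid front+y,hinge+y',a:=f(P1,299,386,55),b:=f(P1,397,370,55),ang(a,b),'tabtop',f(P1,325,453,75))
print('rightedge',f(P1,420,475,55))
for n,q in dict(A=(360,278),B=(505,258)).items(): print('mat',n,f(P2,*q,4))
print('matyaw',ang(f(P2,360,278,4),f(P2,505,258,4)),ang(f(P2,378,398,4),f(P2,360,278,4))-90)
print('tin',f(P2,402,311,20),'clip c',f(P2,480,376,20),'yaw',ang(f(P2,458,366,20),f(P2,502,368,20)))
print('guard -y edge',a:=f(P2,297,119,74),b:=f(P2,434,108,74),ang(a,b),'tabtop',f(P2,303,42,95),'toggle',f(P2,348,61,57))
print('mirror corners', [f(P1,u,v,z) for u,v,z in((463,190,115),(445,267,115),(370,172,35),(357,237,35))],'tab',f(P1,343,204,55))
print('mat edge w1',ang(f(P1,353,56,4),f(P1,518,29,4)),f(P1,353,56,4),f(P1,518,29,4))
# scene/side triangulation of colour blobs
sc=cv2.imread('pics/a.png');sd=cv2.imread('pics/b.png');w2=cv2.imread('pics/w2.png');w1=cv2.imread('pics/w1.png')
def blob(im,f,near,r=25):
    m=f(im.astype(int)).astype(np.uint8); n,l,st,c=cv2.connectedComponentsWithStats(m)
    k=[i for i in range(1,n) if st[i,4]>6 and np.hypot(*(c[i]-near))<r]; i=max(k,key=lambda i:st[i,4]); return c[i],st[i]
red=lambda i:(i[...,2]>110)&(i[...,1]<50)&(i[...,0]<60)
yel=lambda i:(i[...,2]>120)&(i[...,1]>100)&(i[...,0]<85)&(i[...,2]-i[...,1]<60)
org=lambda i:(i[...,2]>110)&(i[...,1]>40)&(i[...,1]<110)&(i[...,0]<50)
for n,fn,ims in(('clip',red,[(w2,P2,(307,240)),(sc,pose('scene'),(272,226)),(sd,pose('side'),(250,189))]),('tin',yel,[(w2,P2,(257,199)),(sc,pose('scene'),(315,225)),(sd,pose('side'),(218,182))])
 ,('legtab',org,[(w1,P1,(225,130)),(sc,pose('scene'),(253,162)),(sd,pose('side'),(230,235))])):
    o=[]
    for im,P,nr in ims:
        try: c,st=blob(im,fn,nr); o.append((P,c)); print(n,c,st)
        except Exception as e: print(n,'fail',e)
    print(n,tri(o))
E
```

```text
lid front+y,hinge+y [ 464.5 -298.3] [ 565.1 -281.3] 9.599759645268408 tabtop [ 491.  -363.6]
rightedge [ 588.7 -405.2]
mat A [502.2 184.7]
mat B [655.6 207.5]
matyaw 8.427579677868488 7.198369571976926
tin [547.4 153.1] clip c [633.1  79.6] yaw -2.3381847248938024
guard -y edge [460.3 334.6] [573.9 343.8] 4.665644132755445 tabtop [472.8 386.5] toggle [501.8 382.3]
mirror corners [array([ 620. , -102.6]), array([ 606.9, -163.7]), array([541.5, -87.7]), array([ 527.1, -148.9])] tab [ 517.5 -116.1]
mat edge w1 8.120204322710308 [525.9  18.3] [681.1  40.4]
clip [306.6 241.3] [292 236  30  12 314]
clip [266.3 226.7] [262 223   9   8  48]
clip [251.3 188.4] [249 187   5   4  15]
clip (array([643.1,  74.7,  14. ]), np.float64(9.756290318071924))
tin fail max() iterable argument is empty
tin [300.2 236.2] [ 256  213   79   48 1429]
tin [216.8 177.8] [213 175   8   6  25]
tin (array([571. , 157. ,   4.6]), np.float64(25.282176353337388))
legtab fail max() iterable argument is empty
legtab [253.1 162.5] [251 160   6   6  21]
legtab [229.2 234.2] [227 233   5   4  13]
legtab (array([ 525.7, -115.9,   43.3]), np.float64(0.5501751688057248))
```

```bash
python3 -m crank '-1 0 0 0 0 0 10;-1 0 0 0 0 0 10;-1 0 0 0 0 0 10;-1 0 0 0 0 0 10;-1 0 0 0 0 0 10;-1 0 0 0 0 0 10;-1 0 0 0 0 0 10;-1 0 0 0 0 0 10'
python3 -m crank '-1 -22 57 10 0 0 0;-1 -22 57 10 0 0 0;-1 -22 57 10 0 0 0;-1 -22 57 10 0 0 0;-1 -22 57 10 0 0 0;-1 -22 57 10 0 0 0;-1 -22 57 10 0 0 0;-1 -22 57 10 0 0 0;-1 -22 57 10 0 0 0;-1 0 0 0 0 0 0'
python3 - <<'E'
from h import *
s,im=look('wrist','w3.png'); np.save('w3.npy',s,allow_pickle=True); print(s['ee_pos'],s['ee_rot'],s['qpos'])
dets('wrist','lid_tab box_floor')
P=pose('wrist',s)
print(proj(P,[[530,-374,55],[491,-381,65],[491,-364,65]]))
cv2.imwrite('pics/w3b.png',cv2.resize(im,(800,600),interpolation=3))
E
```

```text
time_s: 5.22
ee_pos: [556.0, 208.2, 295.2]
ee_rot: [180.0, -0.0, 9.7]
force: [-0.4, 0.5, -0.7]
gripper_width: 90.9
gripper_force: 0.0
time_s: 6.48
ee_pos: [448.5, -334.7, 204.0]
ee_rot: [-180.0, 0.1, 9.7]
force: [0.1, 0.5, -0.1]
gripper_width: 91.3
gripper_force: 0.0
[ 448.5 -334.7  204. ] [-180.     0.1    9.7] [-37.9  17.   91.6  -0.   71.6  42.5]
lid_tab [(0.93, array([ 532., -373.,   59.]))]
box_floor [(0.62, array([ 528., -378.,   56.]))]
[[308.6 114.4]
 [308.8 151.6]
 [293.7 149. ]]
```

View pics/w3b.png

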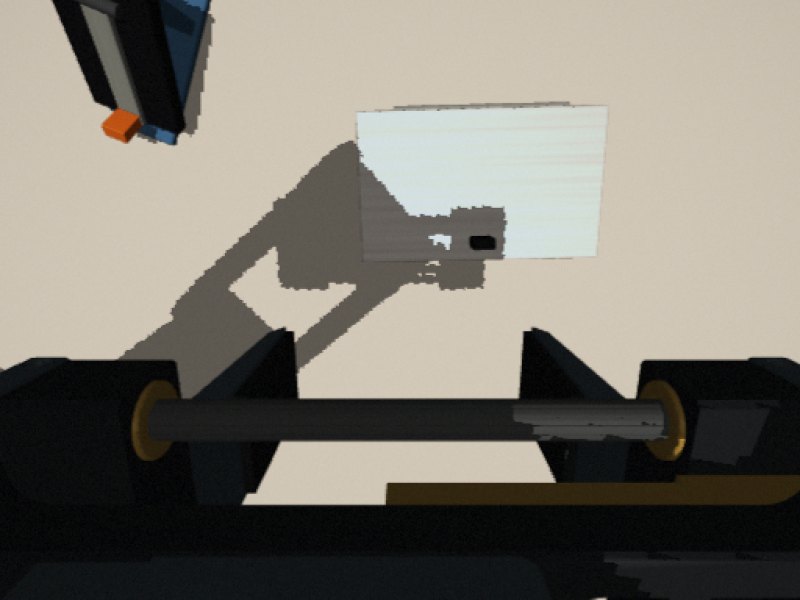

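Tab at (483,240) agrees with the estimate (491,-381,65). Grip it.

```bash
python3 -m crank '-1 17 26.5 40 0 0 0;-1 17 26.5 40 0 0 -1.5;-1 0 0 30 0 0 0;-1 0 0 18 0 0 0;0.3 0 0 0 0 0 0;1 0 0 0 0 0 0;1 0 0 0 0 0 0;1 0 0 0 0 0 0;1 0 0 0 0 0 0;1 0 0 0 0 0 0' 10
```

```text
time_s: 7.88
ee_pos: [492.7, -377.5, 77.3]
ee_rot: [180.0, -0.0, 11.5]
force: [-0.6, -0.9, 0.0]
gripper_width: 34.1
gripper_force: 0.0
```

```bash
python3 -m crank '1 0 0 0 0 0 0;1 0 0 0 0 0 0;1 0 0 0 0 0 0;1 0 0 0 0 0 0' 10; python3 -m crank '1 1.6 0 -7.8 0 -5 0;1 1.6 0 -7.8 0 -5 0;1 1.6 0 -7.8 0 -5 0;1 1.6 0 -7.8 0 -5 0;1 1.6 0 -7.8 0 -5 0;1 1.6 0 -7.8 0 -5 0;1 1.6 0 -7.8 0 -5 0;1 1.6 0 -7.8 0 -5 0'; python3 -c "
from h import *
print(env.state()['qpos'])"
```

```text
time_s: 8.38
ee_pos: [492.8, -377.5, 77.2]
ee_rot: [180.0, -0.0, 11.5]
force: [-0.6, -0.2, 1.1]
gripper_width: 0.5
gripper_force: 0.0
time_s: 9.38
ee_pos: [523.0, -371.3, 132.0]
ee_rot: [180.0, 40.1, 11.5]
force: [-1.2, -0.3, -0.9]
gripper_width: 0.5
gripper_force: 0.0
[-24.6  45.6  63.  -23.1 104.4  54.8]
```

```bash
python3 -m crank '1 -1.6 0 7.8 0 5 0;1 -1.6 0 7.8 0 5 0;1 -1.6 0 7.8 0 5 0;1 -1.6 0 7.8 0 5 0;-1 -1.6 0 0 0 5 0;-1 -1.6 0 0 0 5 0;-1 -1.6 0 0 0 5 0;-1 -1.6 0 0 0 5 0;-1 -40 0 0 0 0 0;-1 0 0 0 0 0 0'; python3 - <<'E'
from h import *
s,im=look('wrist','w4.png'); np.save('w4.npy',s,allow_pickle=True); print(s['ee_pos'],s['ee_rot'])
P=pose('wrist',s); P3=pose('wrist',np.load('w3.npy',allow_pickle=True).item())
print(proj(P,[[491,-381,65],[491,-381,55],[491,-381,75]]))
for n,i,PP in(('w3',cv2.imread('pics/w3.png'),P3),('w4',im,P)):
    m=(i.max(2)<30).astype(np.uint8);m[228:]=0
    k,l,st,c=cv2.connectedComponentsWithStats(m)
    print(n,[(c[j],st[j]) for j in range(1,k) if 15<st[j,4]<2500])
cv2.imwrite('pics/w4b.png',im)
E
```

```text
time_s: 10.62
ee_pos: [453.2, -385.2, 110.5]
ee_rot: [-180.0, 0.1, 11.4]
force: [0.8, -0.3, 0.6]
gripper_width: 57.5
gripper_force: 0.0
[ 453.2 -385.2  110.5] [-180.     0.1   11.4]
[[265.1 161.8]
 [265.  159.8]
 [265.3 163.9]]
w3 [(array([54.1, 31.9]), array([ 34,   0,  41,  70, 957], dtype=int32)), (array([95.8, 38.6]), array([  71,    0,   48,   86, 2378], dtype=int32)), (array([308.5, 155. ]), array([301, 151,  16,   9, 135], dtype=int32)), (array([175.4, 220.5]), array([156, 210,  33,  18, 385], dtype=int32)), (array([346.8, 220.5]), array([335, 210,  32,  18, 375], dtype=int32))]
w4 [(array([ 3.4, 51. ]), array([  0,  35,  11,  27, 168], dtype=int32)), (array([263.5, 166.4]), array([254, 160,  20,  13, 239], dtype=int32)), (array([204.2, 220.3]), array([188, 210,  27,  18, 309], dtype=int32)), (array([318. , 220.4]), array([308, 210,  27,  18, 305], dtype=int32))]
```

View pics/w4b.png

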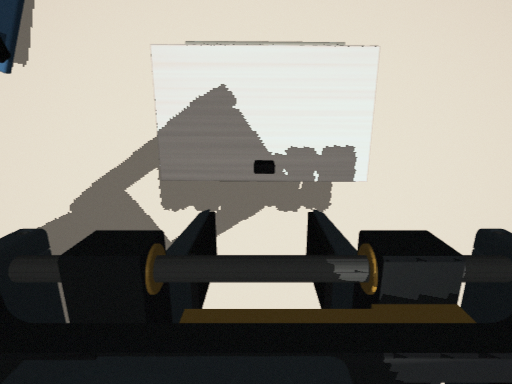

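The tab at (264,167) is where expected and the lid is still shut. Triangulate to get its height.

```bash
python3 - <<'E'
from h import *
P=pose('wrist',np.load('w4.npy',allow_pickle=True).item()); P3=pose('wrist',np.load('w3.npy',allow_pickle=True).item())
print(tri([(P3,(308.5,155)),(P,(263.5,166.4))]))
for z in (55,65,75): print(z,onz(P3,(308.5,155),z),onz(P,(263.5,166.4),z))
# lid size check
for z in (45,50,55): print(z,np.linalg.norm(onz(P,(152,45),z)-onz(P,(378,46),z)),onz(P,(160,181),z),onz(P,(368,181),z))
E
```

```text
(array([ 488.1, -380.3,   71.1]), np.float64(0.15751264663511833))
55 [ 486.2 -383.3   55. ] [ 485.4 -380.9   55. ]
65 [ 487.2 -381.5   65. ] [ 487.1 -380.5   65. ]
75 [ 488.3 -379.6   75. ] [ 488.9 -380.1   75. ]
45 175.53580021075078 [ 453.2 -295.    45. ] [ 489.  -473.6   45. ]
50 171.98286901592243 [ 454.6 -296.5   50. ] [ 489.8 -471.5   50. ]
55 168.42993782109406 [ 456.1 -298.1   55. ] [ 490.5 -469.4   55. ]
```

```bash
python3 -m crank '-0.5 35 2 20 0 0 0;-0.5 0 0 14 0 0 0;-0.5 0 0 8 0 0 0;1 0 0 0 0 0 0;1 0 0 0 0 0 0;1 0 0 0 0 0 0;1 0 0 0 0 0 0;1 0 0 0 0 0 0;1 0 0 0 0 0 0;1 0 0 0 0 0 0' 8;  python3 -m crank '1 0 0 0 0 0 0;1 0 0 0 0 0 0;1 0 0 0 0 0 0;1 0 0 0 0 0 0;1 0 0 0 0 0 0'
```

```text
time_s: 11.92
ee_pos: [490.3, -380.0, 68.3]
ee_rot: [180.0, -0.0, 11.5]
force: [0.5, -1.1, 0.5]
gripper_width: 1.7
gripper_force: 0.0
time_s: 12.55
ee_pos: [490.3, -380.0, 68.3]
ee_rot: [180.0, -0.0, 11.5]
force: [-0.7, -0.4, 0.1]
gripper_width: 0.3
gripper_force: 0.0
```

```bash
python3 - <<'E'
from h import *
s,im=look('wrist','w5.png'); _,b=look('side'); 
c=cv2.resize(b[240:384,170:330],(480,432),interpolation=cv2.INTER_CUBIC)
o=np.zeros((432,800,3),np.uint8); o[:,:480]=c; o[:240,480:]=cv2.resize(im,(320,240)); cv2.imwrite('pics/w5b.png',o)
P=pose('side'); print(proj(P,[[490,-380,57],[488,-380,65]])-[170,240])
E
```

```text
[[70.7 76.6]
 [69.8 75.2]]
```

View pics/w5b.png

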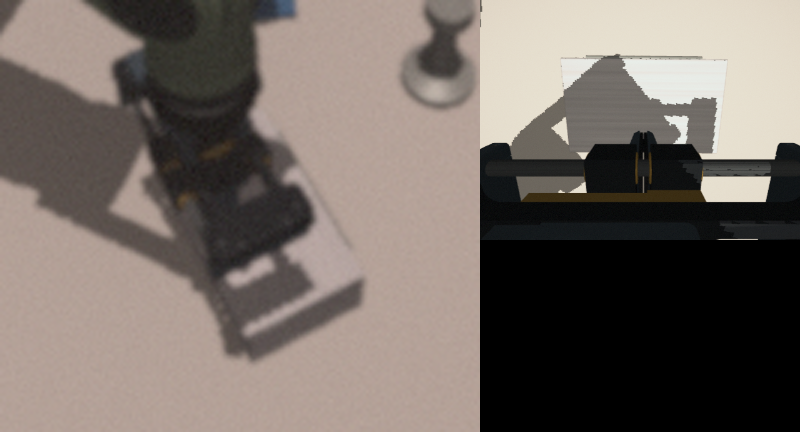

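```bash
for i in 1; do python3 -m crank '1 0 0 1.5 0 0 0;1 0 0 0 0 0 0'|grep -E 'pos|force'; python3 -m crank '1 0 0 1.5 0 0 0;1 0 0 0 0 0 0'|grep -E 'pos|force';python3 -m crank '1 0 0 1.5 0 0 0;1 0 0 0 0 0 0'|grep -E 'pos|force'; done
python3 - <<'E'
from h import *
K,R,t=np.array(W['K']),*(lambda M:(M[:3,:3],M[:3,3]))(np.linalg.inv(np.array(W['mount'])))
for x in(-16,0,16): print(x,proj((K,R,t),[[x,0,11],[x,0,-8]]))
E
```

```text
ee_pos: [490.2, -379.9, 66.7]
force: [0.2, 0.1, 0.8]
gripper_force: 0.0
ee_pos: [490.3, -380.0, 65.4]
force: [0.0, -0.6, 0.5]
gripper_force: 0.4
ee_pos: [490.4, -380.1, 65.3]
force: [-1.8, 2.4, 7.5]
gripper_force: 3.9
-16 [[260.9 243.3]
 [260.9 255.7]]
0 [[260.9 222.6]
 [260.9 233.2]]
16 [[260.9 201. ]
 [260.8 209.7]]
```

```bash
python3 -m crank '1 0 0 -3 0 0 0;1 0 0 -10 0 0 0;-0.5 -20 0 -20 0 0 0;-0.5 -20 0 -20 0 0 0;-0.5 0 0 0 0 0 0;-0.5 0 0 0 0 0 0'; python3 - <<'E'
from h import *
s,im=look('wrist','w6.png'); np.save('w6.npy',s,allow_pickle=True); print(s['ee_pos'])
P=pose('wrist',s)
m=(im.max(2)<30).astype(np.uint8);m[228:]=0
k,l,st,c=cv2.connectedComponentsWithStats(m)
print([(c[j],st[j]) for j in range(1,k) if 15<st[j,4]<2500])
print(proj(P,[[488,-380,65]]))
_,b=look('side'); _,a=look('scene')
o=np.zeros((400,800,3),np.uint8)
o[:,:400]=cv2.resize(b[270:370,200:300],(400,400),interpolation=3); o[:,400:]=cv2.resize(a[80:160,160:240],(400,400),interpolation=3); cv2.imwrite('pics/w6b.png',o)
E
```

```text
time_s: 14.15
ee_pos: [450.8, -388.1, 117.2]
ee_rot: [180.0, -0.0, 11.4]
force: [0.0, 0.1, -0.3]
gripper_width: 37.5
gripper_force: 0.0
[ 450.8 -388.1  117.2]
[(array([ 4.6, 46.9]), array([  0,  29,  14,  31, 253], dtype=int32)), (array([260.9, 161.6]), array([252, 156,  19,  12, 224], dtype=int32)), (array([221.2, 220.2]), array([207, 210,  24,  18, 272], dtype=int32)), (array([300.7, 220.2]), array([292, 210,  23,  18, 258], dtype=int32))]
[[260.2 160.3]]
```

View pics/w6b.png

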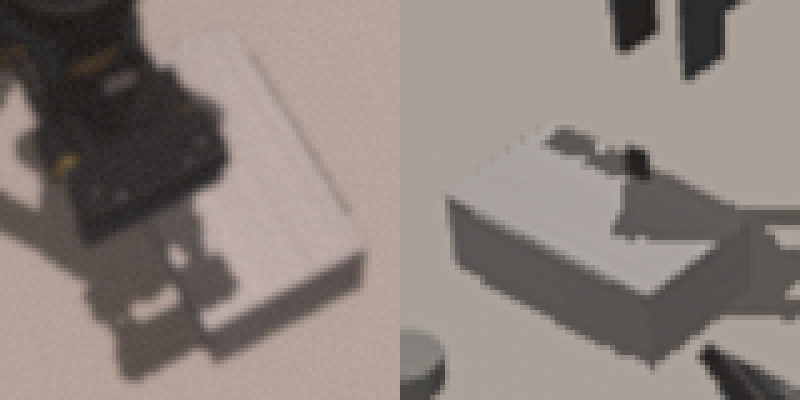

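Scene crop shows the tab upright at about (207,112) in scene pixels and the fingertips at (205,90) and (217,96).

```bash
python3 - <<'E'
from h import *
S=pose('scene'); s=np.load('w6.npy',allow_pickle=True).item()
R=Ro.from_euler('xyz',s['ee_rot'],degrees=True).as_matrix(); p=np.array(s['ee_pos'])
print([proj(S,p+R@[0,y,z])[0] for y in(-19,19) for z in(11,-8)])
print(onz(S,(207.4,112),65), proj(S,[[488,-380,55],[488,-380,75]]))
W6=pose('wrist',s);P3=pose('wrist',np.load('w3.npy',allow_pickle=True).item());P4=pose('wrist',np.load('w4.npy',allow_pickle=True).item())
print(tri([(S,(207.4,112)),(W6,(260.9,161.6)),(P4,(263.5,166.4)),(P3,(308.5,155))]))
E
```

```text
[array([218.6,  97.7]), array([218.3,  92.6]), array([209.5,  93.7]), array([209.2,  88.6])]
[ 487.6 -379.1   65. ] [[207.3 114.5]
 [206.9 109.3]]
(array([ 486.9, -380.9,   63.8]), np.float64(0.822157759700069))
```

```bash
python3 -m crank '-0.5 37 0 20 0 0 0;-0.5 0 0 20 0 0 0;-0.5 0 0 8 0 0 0;-0.5 0 0 0 0 0 0'|grep -E 'pos|force:|width'; python3 -m crank '-0.5 0 0 3 0 0 0;-0.5 0 0 0 0 0 0'|grep -E 'pos|force:';python3 -m crank '-0.5 0 0 2 0 0 0;-0.5 0 0 0 0 0 0'|grep -E 'pos|force:'; python3 - <<'E'
from h import *
S=pose('scene'); s=np.load('w6.npy',allow_pickle=True).item()
R=Ro.from_euler('xyz',s['ee_rot'],degrees=True).as_matrix(); p=np.array(s['ee_pos'])
for z in(11,0,-10):
  for y in(-19,19): print(z,y,[(proj(S,p+R@[x,y,z])[0]-[160,80])*5+[400,0] for x in(-16,16)])
E
```

```text
ee_pos: [487.0, -380.3, 68.1]
force: [-0.3, -0.5, 0.0]
gripper_width: 68.1
gripper_force: 0.0
ee_pos: [487.4, -380.9, 66.3]
force: [-0.0, -0.0, 0.9]
gripper_force: 0.0
ee_pos: [487.3, -380.6, 63.9]
force: [0.9, 0.2, -0.0]
gripper_force: 0.0
11 -19 [array([709.1,  77.5]), array([676.7,  99.8])]
11 19 [array([663.7,  57.7]), array([631.2,  79.5])]
0 -19 [array([708.4,  62.8]), array([675.9,  84.9])]
0 19 [array([662.8,  43. ]), array([630.1,  64.7])]
-10 -19 [array([707.7,  49.2]), array([675.1,  71.3])]
-10 19 [array([662. ,  29.5]), array([629.1,  51.2])]
```

Contact earlier was the tab's top: the tips really stand about 10 mm behind the reported TCP along the tool axis. I'll go lower.

```bash
python3 -m crank '-0.5 0 0 5 0 0 0;-0.5 0 0 0 0 0 0'|grep -E 'pos|force:'; python3 -m crank '-0.5 0 0 5 0 0 0;-0.5 0 0 0 0 0 0'|grep -E 'pos|force:';python3 -m crank '-0.5 0 0 3 0 0 0;1 0 0 0 0 0 0;1 0 0 0 0 0 0;1 0 0 0 0 0 0;1 0 0 0 0 0 0;1 0 0 0 0 0 0;1 0 0 0 0 0 0;1 0 0 0 0 0 0;1 0 0 0 0 0 0' 8
```

```text
ee_pos: [487.0, -380.3, 58.3]
force: [-0.7, -0.4, -0.5]
gripper_force: 0.0
ee_pos: [487.0, -380.3, 53.3]
force: [-0.3, -0.5, 0.4]
gripper_force: 0.0
time_s: 16.92
ee_pos: [487.3, -380.5, 50.9]
ee_rot: [-180.0, -0.0, 11.5]
force: [0.2, 1.1, -0.1]
gripper_width: 15.9
gripper_force: 8.0
```

```bash
python3 -m crank '1 0 0 -7.8 0 -5 0;1 0 0 -7.8 0 -5 0;1 0 0 -7.8 0 -5 0;1 0 0 -7.8 0 -5 0;1 0 0 -7.8 0 -5 0;1 0 0 -7.8 0 -5 0;1 0 0 -7.8 0 -5 0;1 0 0 -7.8 0 -5 0;1 0 0 0 0 0 0'; python3 -c "
from h import *
print(env.state()['qpos'])"
```

```text
time_s: 18.05
ee_pos: [506.6, -376.9, 107.6]
ee_rot: [180.0, 40.0, 11.6]
force: [2.4, -0.3, -1.8]
gripper_width: 15.8
gripper_force: 8.0
[-25.5  45.4  67.1 -23.2 100.4  55.5]
```

```bash
python3 -m crank '1 0 0 -7.8 0 -5 0;1 0 0 -7.8 0 -5 0;1 0 0 -7.8 0 -5 0;1 0 0 -7.8 0 -5 0;1 0 0 -7.8 0 -5 0;1 0 0 -7.8 0 -5 0;1 0 0 0 0 0 0'; python3 -c "
from h import *
print(env.state()['qpos'])"
```

```text
time_s: 18.92
ee_pos: [541.3, -370.2, 135.2]
ee_rot: [-179.8, 70.0, 11.8]
force: [0.1, -1.0, -5.0]
gripper_width: 15.7
gripper_force: 8.0
[-20.3  62.7  46.1 -40.4 130.2  49.2]
```

```bash
python3 -m crank '1 0 0 -7.8 0 -5 0;1 0 0 -7.8 0 -5 0;1 0 0 0 0 0 0;0.4 0 0 0 0 0 0;0.2 0 0 0 0 0 0;0.2 0 0 0 0 0 0;0.2 0 0 -30 0 0 0;0.2 0 0 -30 0 0 0;0.2 0 0 0 0 0 0' | grep -E 'pos|rot|force|width'; python3 -c "
from h import *
print(env.state()['qpos'])"
```

```text
ee_pos: [615.0, -354.0, 150.6]
ee_rot: [179.6, 79.9, 11.2]
force: [-0.7, 0.7, -0.4]
gripper_width: 36.5
gripper_force: 0.0
[-17.4  77.2  17.5 -62.7 147.5  25.9]
```

```bash
python3 -m crank '1 -50 0 0 0 0 0;1 -30 0 0 0 10 0;1 -30 0 0 0 10 0;1 -30 0 0 0 10 0;1 -30 0 0 0 10 0;1 -30 0 0 0 10 0;1 -30 0 0 0 10 0;1 -30 0 0 0 10 0;1 -30 0 0 0 10 0;1 0 0 0 0 0 0' | grep -E 'pos|rot|force|width'
```

```text
ee_pos: [445.6, -386.8, 360.5]
ee_rot: [180.0, -0.1, 11.0]
force: [0.5, -0.3, -0.1]
gripper_width: 0.2
gripper_force: 0.0
```

```bash
python3 -m crank '1 17 0 62 0 0 0;1 18 0 62 0 0 0;1 0 0 62 0 0 0;1 0 0 62 0 0 0;1 30 0 6 0 0 0;1 25 0 0 0 0 0;1 12 0 0 0 0 0;1 12 0 0 0 0 0;1 12 0 0 0 0 0;1 4 0 0 0 0 0' | grep -E 'pos|rot|force|width'; python3 - <<'E'
from h import *
s,im=look('wrist','w7.png'); _,a=look('scene')
o=np.zeros((400,800,3),np.uint8)
o[:,:400]=cv2.resize(a[70:170,150:250],(400,400),interpolation=3); o[:300,400:]=cv2.resize(im,(400,300)); cv2.imwrite('pics/w7b.png',o)
E
```

```text
ee_pos: [578.9, -362.0, 107.9]
ee_rot: [180.0, -0.0, 11.5]
force: [-1.0, -1.5, -0.7]
gripper_width: 0.4
gripper_force: 0.4
```

View pics/w7b.png

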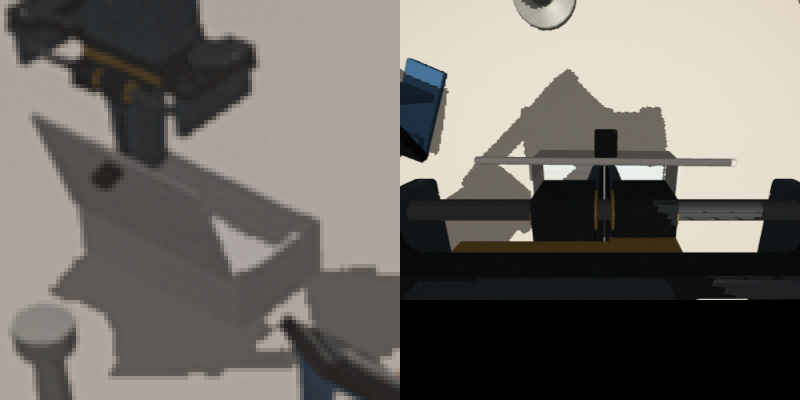

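Lid is open past upright. Now to the mat.

```bash
python3 -m crank '1 -20 0 -50 0 0 0;-1 -20 0 -60 0 0 0;-1 0 -60 -60 0 0 0;-1 0 -60 0 0 0 0;-1 0 -60 0 0 0 0;-1 0 -60 0 0 0 0;-1 10 -60 0 0 0 0;-1 20 -60 0 0 0 0;-1 20 -60 20 0 0 0;-1 0 -60 20 0 0 0' | grep -E 'pos|rot|force|width'; python3 -m crank '-1 0 -10 20 0 0 0;-1 0 0 0 0 0 0' | grep -E 'pos|rot'; python3 - <<'E'
from h import *
s,im=look('wrist','w8.png'); np.save('w8.npy',s,allow_pickle=True); P=pose('wrist',s)
dets('wrist','tin_mid clippers_mid')
i=im.astype(int)
h=cv2.cvtColor(im,cv2.COLOR_BGR2HSV)
for n,m,z in(('red',(h[...,1]>200)&((h[...,0]<5)|(h[...,0]>175))&(h[...,2]>90),17),('yel',(h[...,0]>22)&(h[...,0]<32)&(h[...,1]>140)&(h[...,2]>110),20)):
    m=cv2.morphologyEx(m.astype(np.uint8),cv2.MORPH_OPEN,np.ones((3,3)))
    k,l,st,c=cv2.connectedComponentsWithStats(m)
    for j in range(1,k):
        if st[j,4]>100:
            r=cv2.minAreaRect(np.argwhere(l==j)[:,::-1].astype(np.float32)); b=np.array([onz(P,q,z)[:2] for q in cv2.boxPoints(r)])
            print(n,c[j],st[j],onz(P,c[j],z),np.linalg.norm(b[1]-b[0]),np.linalg.norm(b[2]-b[1]),np.degrees(np.arctan2(*(b[1]-b[0])[::-1])))
E
```

```text
ee_pos: [496.3, 91.8, 222.9]
ee_rot: [-180.0, -0.2, 11.5]
force: [0.5, -0.2, -0.7]
gripper_width: 87.5
gripper_force: 0.0
ee_pos: [492.3, 100.1, 201.9]
ee_rot: [-180.0, 0.1, 11.6]
tin_mid [(0.73, array([545., 147.,  21.])), (0.41, array([633.,  77.,  17.]))]
clippers_mid [(0.89, array([630.,  76.,  18.]))]
red [308.4  48.7] [298  37  22  28 396] [647.  76.  17.] 26.26797886341608 21.683976634667026 -2.917567908052091
```

```bash
python3 -m crank '-1 32 -19 50 0 0 0;-1 31 -19 50 0 0 0;-1 0 0 50 0 0 0;-1 0 0 25 0 0 0;-1 0 0 0 0 0 0' | grep -E 'pos|rot|force|width'; python3 - <<'E'
from h import *
s,im=look('wrist','w9.png'); np.save('w9.npy',s,allow_pickle=True)
P=pose('wrist',s); print(proj(P,[[547,150,22],[547,150,4]]))
i=cv2.cvtColor(im,cv2.COLOR_BGR2HSV); w8=cv2.imread('pics/w8.png'); P8=pose('wrist',np.load('w8.npy',allow_pickle=True).item())
q=proj(P8,[[547,150,22],[632,78,20]]); print(q); print([w8[int(v),int(u)] for u,v in q])
cv2.imwrite('pics/w9b.png',np.hstack([cv2.resize(im,(400,300)),cv2.resize(w8,(400,300))]))
E
```

```text
ee_pos: [547.3, 148.1, 26.7]
ee_rot: [180.0, 0.2, 11.4]
force: [-0.3, 0.3, 0.3]
gripper_width: 91.0
gripper_force: 0.0
[[258.1 225.8]
 [258.4 216.8]]
[[229.8 122.9]
 [303.9  61.7]]
[array([ 28,  70, 101], dtype=uint8), array([ 48,  58, 226], dtype=uint8)]
```

View pics/w9b.png

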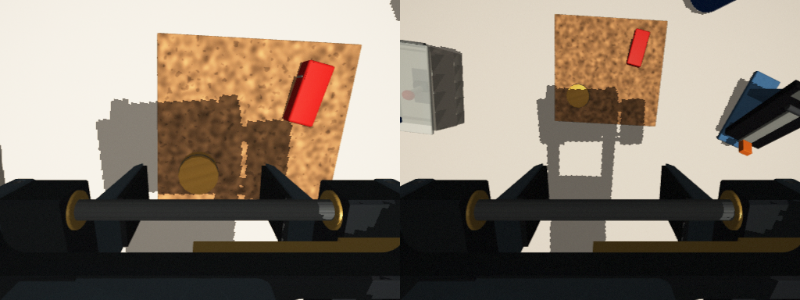

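```bash
python3 -m crank '-1 0 -2 15 0 0 0;-1 0 0 8 0 0 0;-1 0 0 0 0 0 0' | grep -E 'pos|force'; python3 -m crank '-1 0 0 6 0 0 0;0 0 0 0 0 0 0;1 0 0 0 0 0 0;1 0 0 0 0 0 0;1 0 0 0 0 0 0;1 0 0 0 0 0 0' 20 | grep -E 'pos|rot|force|width'
```

```text
ee_pos: [546.9, 151.2, 4.4]
force: [0.1, 0.3, -0.6]
gripper_force: 0.0
ee_pos: [547.3, 151.4, -1.2]
ee_rot: [-180.0, -0.0, 11.5]
force: [0.5, 0.4, -0.1]
gripper_width: 43.8
gripper_force: 0.0
```

```bash
python3 -m crank '1 0 0 0 0 0 0;1 0 0 0 0 0 0;1 0 0 -50 0 0 0;1 0 0 -62 0 0 0;1 0 0 -62 0 0 0;1 -16 60.5 -30 0 0 0;1 -16 60.5 0 0 0 0;1 -16 60.5 0 0 0 0;1 -16 60.5 0 0 0 0' 20| grep -E 'pos|rot|force|width'; python3 -m crank '1 -16 60.5 0 0 0 0;1 -16 60.5 0 0 0 0;1 -16 60.5 0 0 0 0;1 -16 60.5 0 0 0 0;1 0 0 0 0 0 0;1 0 0 0 0 0 0' | grep -E 'pos|rot|force|width'
```

```text
ee_pos: [532.6, -93.9, 199.9]
ee_rot: [180.0, -0.0, 11.5]
force: [0.7, -0.1, -0.7]
gripper_width: 35.3
gripper_force: 20.0
ee_pos: [518.3, -341.3, 199.2]
ee_rot: [-179.9, 0.0, 11.5]
force: [0.1, 0.1, -0.9]
gripper_width: 35.6
gripper_force: 20.0
```

```bash
python3 -m crank '1 0 6 50 0 0 0;1 0 0 50 0 0 0;1 0 0 50 0 0 0;1 0 0 25 0 0 0;1 0 0 13 0 0 0;-0.2 0 0 0 0 0 0;-0.2 0 0 0 0 0 0;-0.2 0 0 0 0 0 0' | grep -E 'pos|rot|force|width'; python3 -m crank '-0.2 0 0 -40 0 0 0;-0.2 0 0 -60 0 0 0;-1 0 0 -60 0 0 0;-1 0 -60 -40 0 0 0;-1 0 -60 0 0 0 0;-1 10 -60 0 0 0 0;-1 10 -60 0 0 0 0;-1 20 -60 0 0 0 0;-1 30 -60 0 0 0 0;-1 30 -60 0 0 0 0' | grep -E 'pos|rot|force|width'
```

```text
ee_pos: [520.7, -348.0, 13.2]
ee_rot: [179.9, -0.1, 11.5]
force: [-0.4, -0.7, -0.1]
gripper_width: 54.9
gripper_force: 0.0
ee_pos: [533.7, 68.4, 207.7]
ee_rot: [180.0, -0.2, 11.5]
force: [1.3, -0.4, -0.3]
gripper_width: 91.0
gripper_force: 0.0
```

```bash
python3 -m crank '-1 0 0 30 0 0 0;-1 0 0 30 0 0 0;-1 0 0 0 0 0 0' | grep -E 'pos|rot'; python3 - <<'E'
from h import *
s,im=look('wrist','w10.png'); P=pose('wrist',s)
h=cv2.cvtColor(im,cv2.COLOR_BGR2HSV)
m=((h[...,1]>150)&((h[...,0]<6)|(h[...,0]>174))&(h[...,2]>60)).astype(np.uint8)
m=cv2.morphologyEx(m,cv2.MORPH_CLOSE,np.ones((5,5)))
k,l,st,c=cv2.connectedComponentsWithStats(m)
for j in range(1,k):
    if st[j,4]>150:
        uv=np.argwhere(l==j)[:,::-1]; g=np.array([onz(P,q,18)[:2] for q in uv],np.float32); r=cv2.minAreaRect(g); print(c[j],st[j],r)
dets('wrist','clippers_mid mat_top tin_mid')
E
```

```text
ee_pos: [531.7, 66.5, 145.2]
ee_rot: [-180.0, 0.2, 11.5]
[270.9  84.6] [ 255   57   33   56 1141] ((633.2127075195312, 77.33430480957031), (21.941112518310547, 49.78386688232422), 87.62835693359375)
clippers_mid [(0.91, array([636.,  76.,  18.]))]
mat_top [(0.46, array([514., 340.,  12.]))]
tin_mid []
```

```bash
python3 -m crank '-0.5 51 5 30 0 0 0;-0.5 51 5 30 0 0 0;-0.5 0 0 20 0 0 7;-0.5 0 0 20 0 0 7;-0.5 0 0 20 0 0 0;-0.5 0 0 15 0 0 0;-0.5 0 0 12 0 0 0;-0.5 0 0 0 0 0 0' | grep -E 'pos|rot|force'; python3 - <<'E'
from h import *
s,im=look('wrist','w11.png'); P=pose('wrist',s)
print(proj(P,[[633,77,20]]))
E
python3 -m crank '0 0 0 0 0 0 0;1 0 0 0 0 0 0;1 0 0 0 0 0 0;1 0 0 0 0 0 0;1 0 0 0 0 0 0;1 0 0 0 0 0 0;1 0 0 0 0 0 0' 20 | grep -E 'pos|rot|force|width'
```

```text
ee_pos: [634.9, 76.9, -1.1]
ee_rot: [180.0, 0.1, -2.5]
force: [-0.4, 0.0, 0.0]
gripper_force: 0.0
[[260.8 244.8]]
ee_pos: [635.2, 77.1, -0.5]
ee_rot: [-180.0, -0.0, -2.5]
force: [-0.4, 0.1, 1.3]
gripper_width: 21.6
gripper_force: 20.0
```

```bash
python3 -m crank '1 0 0 -50 0 0 0;1 0 0 -62 0 0 -7;1 0 0 -62 0 0 -7;1 0 0 -30 0 0 0;1 -25 56 0 0 0 0;1 -25 56 0 0 0 0;1 -25 56 0 0 0 0;1 -25 56 0 0 0 0' | grep -E 'pos|rot|width'; python3 -m crank '1 -24 56 0 0 0 0;1 -24 56 0 0 0 0;1 -24 56 0 0 0 0;1 -24 56 0 0 0 0;1 0 0 0 0 0 0;1 0 0 0 0 0 0' | grep -E 'pos|rot|width'
```

```text
ee_pos: [581.1, -164.1, 203.3]
ee_rot: [180.0, -0.0, 11.5]
gripper_width: 22.1
ee_pos: [532.2, -400.6, 202.9]
ee_rot: [-179.9, 0.0, 11.5]
gripper_width: 21.8
```

```bash
python3 - <<'E'
from h import *
s,im=look('wrist','w12.png'); dets('wrist','tin_mid')
E
```

```text
tin_mid [(0.55, array([ 491., -340.,   21.]))]
```

```bash
python3 -m crank '1 0 0 50 0 0 0;1 0 0 50 0 0 0;1 0 0 50 0 0 0;1 0 0 25 0 0 0;1 0 0 14 0 0 0;0.1 0 0 0 0 0 0;0.1 0 0 0 0 0 0;0.1 0 0 0 0 0 0;0.1 0 0 -40 0 0 0;0.1 0 0 -60 0 0 0' | grep -E 'pos|rot|force|width'; python3 -m crank '0.1 -40 0 -60 0 0 0;0.1 -60 0 -40 0 0 0;0.1 0 0 0 0 0 0;0.1 0 0 0 0 0 0' | grep -E 'pos|rot|force|width'; python3 - <<'E'
from h import *
s,im=look('wrist','w13.png');cv2.imwrite('pics/w13b.png',im)
E
```

```text
ee_pos: [531.5, -400.4, 114.4]
ee_rot: [-179.8, 0.1, 11.5]
force: [0.3, -0.6, 0.4]
gripper_width: 41.2
gripper_force: 0.0
ee_pos: [447.7, -418.2, 201.3]
ee_rot: [180.0, -0.1, 11.5]
force: [0.6, 0.5, 0.4]
gripper_width: 40.9
gripper_force: 0.0
```

View pics/w13b.png

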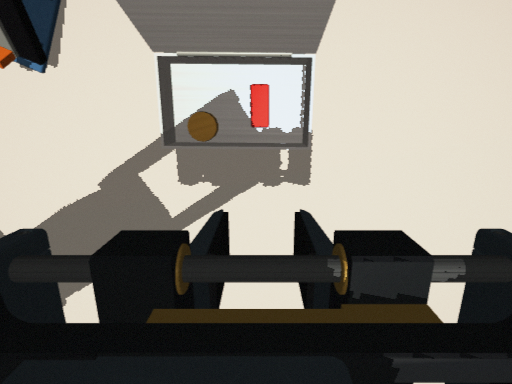

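Both bits lie inside the box (tin (202,126), clippers (260,106)). Close the lid from behind.

```bash
python3 -m crank '1 0 6 -50 0 0 0;1 0 5 -50 0 0 0;1 62 0 0 0 0 0;1 62 0 0 0 0 0;1 62 0 0 0 0 0;1 6 0 0 0 0 0;1 0 0 60 0 0 0;1 0 0 60 0 0 0;1 0 0 60 0 0 0;1 0 0 0 0 0 0' | grep -E 'pos|rot|force|width'
```

```text
ee_pos: [634.2, -388.4, 114.1]
ee_rot: [-179.4, 0.6, 11.5]
force: [-0.6, -0.7, 0.4]
gripper_width: 0.7
gripper_force: 0.0
```

```bash
python3 -m crank '1 -17 0 -5 0 0 0;1 -14 0 0 0 0 0;1 -14 0 0 0 0 0;1 -13 0 3 0 0 0;1 -13 0 4 0 0 0;1 -12 0 8 0 0 0;1 -11 0 9 0 0 0;1 -8 0 11 0 0 0;1 -8 0 12 0 0 0;1 0 0 0 0 0 0' | grep -E 'pos|rot|force'; python3 -m crank '1 -3 0 10 0 0 0;1 -3 0 10 0 0 0;1 0 0 4 0 0 0;1 0 0 0 0 0 0' | grep -E 'pos|rot|force'
```

```text
ee_pos: [528.8, -412.2, 77.3]
ee_rot: [-179.8, 0.1, 11.5]
force: [0.8, 0.5, 0.8]
gripper_force: 0.0
ee_pos: [524.0, -413.7, 54.5]
ee_rot: [-180.0, 0.0, 11.5]
force: [0.4, 0.9, -0.7]
gripper_force: 0.0
```

```bash
python3 -m crank '1 0 0 4 0 0 0;1 0 0 3 0 0 0;1 0 0 0 0 0 0' | grep -E 'pos|force:'; python3 -m crank '1 0 0 2 0 0 0;1 0 0 0 0 0 0' | grep -E 'pos|force:';python3 -m crank '1 0 0 2 0 0 0;1 0 0 0 0 0 0' | grep -E 'pos|force:'; python3 - <<'E'
from h import *
s,im=look('scene'); _,w=look('wrist')
o=np.zeros((400,800,3),np.uint8)
o[:,:400]=cv2.resize(im[70:170,150:250],(400,400),interpolation=3); o[:300,400:]=cv2.resize(w,(400,300)); cv2.imwrite('pics/x1.png',o)
E
```

```text
ee_pos: [524.1, -413.8, 47.8]
force: [-0.1, -0.3, 0.6]
gripper_force: 0.0
ee_pos: [524.2, -413.9, 46.0]
force: [0.3, -0.8, -0.3]
gripper_force: 0.0
ee_pos: [524.3, -414.1, 45.3]
force: [-0.6, 1.7, 5.7]
gripper_force: 2.8
```

View pics/x1.png

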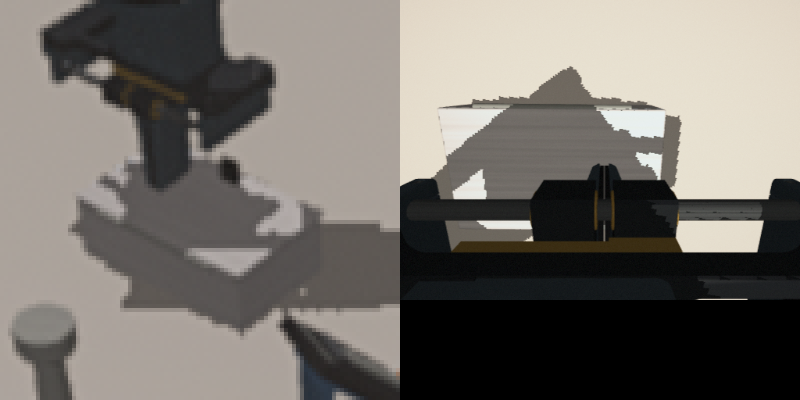

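Lid is shut (contact with the lid top at its shut height, 5.7 N). Now measure the mirror from two wrist poses.

```bash
python3 -m crank '1 0 0 -50 0 0 0;1 0 0 -60 0 0 0;0 0 -54 -40 0 0 0;0 0 -54 0 0 0 0;0 0 -54 0 0 0 8;0 0 -54 0 0 0 8;0 0 0 0 0 0 8;0 0 -54 0 0 0 0;0 -20 -54 0 0 0 0;0 0 0 0 0 0 0' | grep -E 'pos|rot|force'; cat >> h.py <<'E'
def hsvblob(im,lo,hi,amin=20):
    h=cv2.cvtColor(im,cv2.COLOR_BGR2HSV); m=cv2.inRange(h,lo,hi); k,l,st,c=cv2.connectedComponentsWithStats(m)
    return sorted([(st[j,4],c[j],st[j],l==j) for j in range(1,k) if st[j,4]>=amin],key=lambda q:-q[0])
E
cat > tabm.py <<'E'
from h import *
import sys
s,im=look('wrist',sys.argv[1]+'.png'); np.save(sys.argv[1]+'.npy',s,allow_pickle=True); print(s['ee_pos'],s['ee_rot'])
for b in hsvblob(im,(6,180,60),(16,255,255))[:3]: print(b[0],b[1],b[2])
E
python3 tabm.py m1; python3 -m crank '0 0 0 50 0 0 0;0 0 0 20 0 0 0;0 0 0 0 0 0 0' | grep -E 'pos'; python3 tabm.py m2; python3 -c "
from h import *
look('wrist');dets('wrist','leg_tab leg_hinge mirror_mid')"
```

```text
ee_pos: [492.5, -92.2, 191.4]
ee_rot: [-180.0, 0.0, -12.2]
force: [-1.0, -0.5, 0.1]
gripper_force: 0.0
[492.5 -92.2 191.4] [-180.     0.   -12.2]
245 [276.3 149.4] [269 141  15  18 245]
ee_pos: [492.3, -96.2, 119.9]
[492.3 -96.2 119.9] [180.    0.2 -12.6]
416 [275.7 159.4] [267 148  18  24 416]
leg_tab []
leg_hinge [(0.88, array([ 564., -125.,   76.]))]
mirror_mid [(0.64, array([ 582., -127.,   82.]))]
```

```bash
python3 - <<'E'
from h import *
s1,s2=[np.load(f'm{i}.npy',allow_pickle=True).item() for i in(1,2)]
P1,P2=pose('wrist',s1),pose('wrist',s2)
print('tab',tri([(P1,(276.3,149.4)),(P2,(275.7,159.4))]))
S=pose('scene');D=pose('side'); print('tab4',tri([(P1,(276.3,149.4)),(P2,(275.7,159.4)),(S,(253.1,162.5)),(D,(229.2,234.2))]))
# model: find rest pose (x,y,yaw) fitting tab; print predicted pixel corners of mirror back to check
def model(tab,yaw):
    a=.8; y=np.radians(yaw); ex=np.array([np.cos(y),np.sin(y),0]); ey=np.array([-np.sin(y),np.cos(y),0]); ez=np.array([0,0,1.])
    up=np.cos(a)*ex+np.sin(a)*ez; bk=-np.sin(a)*ex+np.cos(a)*ez
    lip=tab-7*up-27*bk
    return lip,up,bk,ey
for yaw in(-12.5,):
    lip,up,bk,ey=model(np.array([527,-116,47.8]),yaw); print('lip',lip)
    pts=[lip+12*bk+h*up+w*ey for h,w in((0,-32),(0,32),(115,32),(115,-32))]
    print(proj(P1,pts)); print(proj(P2,pts))
for n in('m1','m2'):
    im=cv2.imread(f'pics/{n}.png'); g=(im.max(2)<45).astype(np.uint8); g[215:]=0
    g=cv2.morphologyEx(g,cv2.MORPH_CLOSE,np.ones((9,9)))
    k,l,st,c=cv2.connectedComponentsWithStats(g)
    for j in range(1,k):
        if st[j,4]>1500:
            hull=cv2.convexHull(np.argwhere(l==j)[:,::-1]); print(n,st[j],cv2.approxPolyDP(hull,6,True)[:,0].tolist())
cv2.imwrite('pics/m12.png',np.hstack([cv2.resize(cv2.imread(f'pics/m{i}.png'),(400,300)) for i in(1,2)]))
E
```

```text
tab (array([ 524.1, -116.7,   47.1]), np.float64(0.0577874918665766))
tab4 (array([ 524.5, -116.5,   43.4]), np.float64(1.5423984099475931))
lip [ 541.1 -119.1   24. ]
[[302.2 140.6]
 [247.2 140.4]
 [241.6  49.7]
 [320.2  50. ]]
[[308.2 147.7]
 [238.9 147.8]
 [225.4  24.4]
 [336.5  24.2]]
m1 [ 244   48   74   95 4416] [[316, 48], [302, 141], [250, 142], [244, 50]]
m2 [ 229   22  105  129 7749] [[331, 23], [307, 149], [242, 149], [230, 24]]
```

```bash
python3 -m crank '0.2 0 0 0 0 0 -1.1;0.2 0 0 0 0 10 0;0.2 0 0 0 0 10 0;0.2 0 0 0 0 10 0;0.2 0 0 0 0 10 0;0.2 0 0 0 0 6 0;0.2 -23 13 35 0 0 0;0.2 0 0 0 0 0 0' | grep -E 'pos|rot|force'; python3 - <<'E'
from h import *
s,im=look('wrist','m3.png'); np.save('m3.npy',s,allow_pickle=True); print(s['ee_pos'],s['ee_rot'],s['qpos'])
P=pose('wrist',s)
for b in hsvblob(im,(6,180,60),(16,255,255))[:2]: print(b[0],b[1],b[2])
R=Ro.from_euler('xyz',s['ee_rot'],degrees=True).as_matrix(); print('tool z,x',R[:,2],R[:,0])
print('pred tab px',proj(P,[[525,-116.5,47]]),'tab in tool',R.T@(np.array([525,-116.5,47])-s['ee_pos']))
P1,P2=[pose('wrist',np.load(f'm{i}.npy',allow_pickle=True).item()) for i in(1,2)]
o=[(P1,(276.3,149.4)),(P2,(275.7,159.4))]
b=hsvblob(im,(6,180,60),(16,255,255))
if b: print(tri(o+[(P,b[0][1])]))
E
```

```text
ee_pos: [502.5, -72.2, 119.2]
ee_rot: [-175.4, -35.8, -11.1]
force: [0.4, 0.0, -0.0]
gripper_force: 0.0
[502.5 -72.2 119.2] [-175.4  -35.8  -11.1] [-13.6   4.9 134.1  48.7   8.1  39.5]
153 [312.9 215.9] [301 210  19  19 153]
tool z,x [ 0.6 -0.  -0.8] [ 0.8 -0.2  0.6]
pred tab px [[309.2 216.4]] tab in tool [-17.4  45.1  73. ]
(array([ 524.5, -117.6,   50.4]), np.float64(1.901789919526764))
```

Near the wrist singularity (q5 = 8°), so the tilt stopped short; I'll use a 26° tilt instead, which still fits the tab.

```bash
cat > go.py <<'E'
# go.py x y z yaw tilt : prints tool-frame rotvec and shifts (in target frame) to reach it
from h import *
import sys
x,y,z,yaw,t=map(float,sys.argv[1:6]); s=env.state()
R=Ro.from_euler('xyz',s['ee_rot'],degrees=True)
D=Ro.from_euler('z',yaw,degrees=True)*Ro.from_euler('y',-t,degrees=True)*Ro.from_euler('x',180,degrees=True)
d=np.array([x,y,z])-s['ee_pos']
print('turn',(R.inv()*D).as_rotvec(degrees=True),'shift now',R.inv().apply(d),'shift in target',D.inv().apply(d),'dir z',D.as_matrix()[:,2])
E
python3 go.py 511 -113.6 85.5 -11.5 26
```

```text
turn [-4.8 -9.9  0.8] shift now [-7.  41.7 33.7] shift in target [-0.2 38.7 37.7] dir z [ 0.4 -0.1 -0.9]
```

```bash
python3 -m crank '0.2 0 0 -20 -4.8 -9.9 0.8;0.2 0 0 0 0 0 0;0.2 0 0 0 0 0 0;0.2 0 0 0 0 0 0' | grep -E 'pos|rot'; python3 go.py 511 -113.6 85.5 -11.5 26; python3 -c "
from h import *
print(env.state()['qpos'])"
```

```text
ee_pos: [503.9, -54.4, 123.5]
ee_rot: [-173.8, -33.3, -10.7]
turn [-6.6 -7.2  1.1] shift now [-5.9 61.1 35.2] shift in target [ 0.2 56.7 42.4] dir z [ 0.4 -0.1 -0.9]
[-12.3   4.5 131.8  34.3  12.7  55. ]
```

```bash
python3 -m crank '0.2 0 0 0 -3.3 -3.6 0.5;0.2 0 0 0 -3.3 -3.6 0.5;0.2 0 0 0 0 0 0' | grep -E 'pos|rot'; python3 go.py 511 -113.6 85.5 -11.5 26; python3 -c "
from h import *
print(env.state()['qpos'])"
```

```text
ee_pos: [504.4, -47.9, 122.6]
ee_rot: [-176.8, -28.4, -10.6]
turn [-3.6 -2.4  0.9] shift now [-1.3 65.6 37.9] shift in target [ 1.4 63.1 41.9] dir z [ 0.4 -0.1 -0.9]
[ -8.1   5.2 127.9   6.2  18.5  86.4]
```

```bash
python3 -m crank '0.2 0 0 0 -3.6 -2.4 0.9;0.2 0 0 0 0 0 0' | grep -E 'pos|rot'; python3 go.py 511 -113.6 85.5 -11.5 26
```

```text
ee_pos: [503.6, -47.1, 121.9]
ee_rot: [-179.7, -26.1, -11.4]
turn [-0.4 -0.1  0.1] shift now [ 2.3 64.  41.3] shift in target [ 2.4 63.7 41.7] dir z [ 0.4 -0.1 -0.9]
```

```bash
python3 -m crank '0.2 0 32 0 0 0 0;0.2 2 32 20 0 0 0;0.2 0 0 21 0 0 0;0.2 0 0 0 0 0 0;0.2 0 0 0 0 0 0' | grep -E 'pos|rot'; python3 - <<'E'
from h import *
s,im=look('wrist','m4.png'); P=pose('wrist',s); print(s['qpos'])
for b in hsvblob(im,(6,180,60),(16,255,255))[:2]: print(b[0],b[1],b[2])
print('pred',proj(P,[[525,-116.5,47.5]]))
P1,P2=[pose('wrist',np.load(f'm{i}.npy',allow_pickle=True).item()) for i in(1,2)]
b=hsvblob(im,(6,180,60),(16,255,255)); print(tri([(P1,(276.3,149.4)),(P2,(275.7,159.4)),(P,b[0][1])]))
E
python3 go.py 534.5 -118.4 36 -11.5 26
```

```text
ee_pos: [509.5, -114.4, 85.8]
ee_rot: [-179.7, -26.0, -11.6]
[-15.1  10.5 127.2   6.6  16.5  80.5]
436 [260.  215.1] [251 204  20  24 436]
pred [[259.8 212.7]]
(array([ 523.6, -116.7,   42.4]), np.float64(0.34000711332751593))
turn [-0.3 -0.1 -0.1] shift now [ 0.5 -0.6 56.1] shift in target [ 0.5 -0.9 56.1] dir z [ 0.4 -0.1 -0.9]
```

```bash
python3 -m crank '0.2 0 0 25 0 0 0;0.2 0 0 20 0 0 0;0.2 0 0 7 0 0 0;0.2 0 0 0 0 0 0' | grep -E 'pos|rot|force:'; python3 -m crank '0.2 0 0 4 0 0 0;0.2 0 0 0 0 0 0;1 0 0 0 0 0 0;1 0 0 0 0 0 0;1 0 0 0 0 0 0;1 0 0 0 0 0 0;1 0 0 0 0 0 0;1 0 0 0 0 0 0' 6| grep -E 'pos|rot|force|width'
```

```text
ee_pos: [532.3, -118.5, 39.2]
ee_rot: [-179.7, -26.0, -11.6]
force: [-1.1, -0.5, 0.9]
gripper_force: 0.0
ee_pos: [534.0, -119.0, 35.4]
ee_rot: [-179.7, -26.0, -11.6]
force: [-0.8, 2.0, 2.2]
gripper_width: 16.0
gripper_force: 6.0
```

```bash
python3 -m crank '1 -2.4 0 -6.8 0 -5 0;1 -2.4 0 -6.8 0 -5 0;1 -2.4 0 -6.8 0 -5 0;1 -2.4 0 -6.8 0 -5 0;1 0 0 0 0 0 0' 5| grep -E 'pos|rot|force|width'; python3 -m crank '1 -2.4 0 -6.8 0 -5 0;1 -2.4 0 -6.8 0 -5 0;1 -2.4 0 -6.8 0 -5 0;1 -2.4 0 -6.8 0 -5 0;1 0 0 0 0 0 0' | grep -E 'pos|rot|force|width'; python3 - <<'E'
from h import *
_,a=look('scene');_,b=look('side'); s,w=look('wrist','m5.png'); dets('wrist','mirror_mid leg_hinge')
o=np.zeros((400,800,3),np.uint8); o[:,:400]=cv2.resize(b[185:265,195:275],(400,400),interpolation=3); o[:,400:]=cv2.resize(a[120:200,200:280],(400,400),interpolation=3); cv2.imwrite('pics/x2.png',o)
E
```

```text
ee_pos: [517.8, -116.1, 58.0]
ee_rot: [-179.7, -6.1, -11.5]
force: [0.3, 0.5, -0.8]
gripper_width: 15.9
gripper_force: 5.0
ee_pos: [508.9, -114.4, 84.1]
ee_rot: [-179.7, 13.9, -11.4]
force: [2.3, 0.1, -0.7]
gripper_width: 15.5
gripper_force: 5.0
mirror_mid [(0.72, array([ 587., -128.,   94.]))]
leg_hinge [(0.91, array([ 554., -124.,   98.]))]
```

```bash
python3 -m crank '1 -1 0 -2.7 0 -2 0;1 0 0 0 0 0 0;0.2 0 0 0 0 0 0;0.2 0 0 0 0 0 0;0.2 0 0 -40 0 0 0;0 0 0 -50 0 7 0;0 -30 0 -20 0 8 0;0 -20 0 0 0 0 0;0 0 0 0 0 0 0' 5| grep -E 'pos|rot|force|width'; python3 - <<'E'
from h import *
s,im=look('wrist','m6.png'); np.save('m6.npy',s,allow_pickle=True); P=pose('wrist',s)
S=pose('scene');D=pose('side'); _,a=look('scene','a6.png'); _,b=look('side','b6.png')
def model(lip,yaw,leg):
    al=.8; y=np.radians(yaw); ex=np.array([np.cos(y),np.sin(y),0]); ey=np.array([-np.sin(y),np.cos(y),0]); ez=np.array([0,0,1.])
    up=np.cos(al)*ex+np.sin(al)*ez; bk=-np.sin(al)*ex+np.cos(al)*ez
    H=lip+88*up+14.5*bk; d=-up*np.cos(leg)+bk*np.sin(leg); n=bk*np.cos(leg)+up*np.sin(leg)
    return [lip+12*bk+h*up+w*ey for h,w in((0,-32),(0,32),(115,32),(115,-32))],H+81*d+12.5*n
lip=np.array([539.5,-119,24.])
for leg in(0,.6,.7):
    c,t=model(lip,-11.5,leg); print(leg,t,proj(P,[t]),proj(S,[t]),proj(D,[t]))
print('corners',proj(P,c))
for n,i in(('w',im),('sc',a),('sd',b)):
    print(n,[(q[0],q[1]) for q in hsvblob(i,(4,150,60),(17,255,255),8)[:4]])
g=(im.max(2)<45).astype(np.uint8); g[215:]=0
g=cv2.morphologyEx(g,cv2.MORPH_CLOSE,np.ones((9,9)))
k,l,st,cc=cv2.connectedComponentsWithStats(g)
for j in range(1,k):
    if st[j,4]>800: print(st[j],cv2.approxPolyDP(cv2.convexHull(np.argwhere(l==j)[:,::-1]),6,True)[:,0].tolist())
E
```

```text
ee_pos: [484.9, -109.9, 200.2]
ee_rot: [-179.7, 0.9, -11.5]
force: [0.5, -0.2, 0.3]
gripper_width: 45.6
gripper_force: 0.0
0 [ 525.3 -116.1   47.8] [[259.8 142.3]] [[253.  161.3]] [[228.8 233.3]]
0.6 [ 509.2 -112.8   93.4] [[259.4 163.9]] [[258.1 147.3]] [[222.  223.4]]
0.7 [ 509.2 -112.8  101.6] [[259.3 165.4]] [[258.1 145. ]] [[221.8 221.5]]
corners [[286.9 135.9]
 [232.9 135.9]
 [220.6  47.2]
 [297.3  47.1]]
w [(np.int32(233), array([261. , 167.5])), (np.int32(26), array([15.7, 77.5])), (np.int32(25), array([61.6, 96.4])), (np.int32(17), array([ 23.8, 135.4]))]
sc [(np.int32(346), array([ 84.4, 117.8])), (np.int32(169), array([380. ,  20.1])), (np.int32(150), array([370.8,  18.2])), (np.int32(64), array([ 91.8, 143.9]))]
sd [(np.int32(691), array([408.1, 350.7])), (np.int32(35), array([122.5,  94.7])), (np.int32(29), array([111.7,  94.5])), (np.int32(27), array([394.7, 373.6]))]
[ 226   43   72   97 4286] [[296, 43], [287, 138], [236, 138], [226, 44]]
```

```bash
python3 - <<'E'
from h import *
P=pose('wrist',np.load('m6.npy',allow_pickle=True).item());S=pose('scene');D=pose('side'); o=[(P,(261,167.5))]
for n,c,PP in(('a6',(258,146),S),('b6',(222,222),D)):
    q=[b for b in hsvblob(cv2.imread(f'pics/{n}.png'),(2,130,50),(18,255,255),4) if np.hypot(*(b[1]-c))<20]
    print(n,[(b[0],b[1]) for b in q])
    if q: o.append((PP,q[0][1])); print(tri([o[0],o[-1]]))
E
```

```text
a6 [(np.int32(27), array([258.4, 145.6]))]
(array([ 506.4, -114.1,   97.4]), np.float64(0.41862437523646945))
b6 [(np.int32(13), array([221.6, 222.2])), (np.int32(5), array([224.2, 206.8]))]
(array([ 507.4, -114.3,  101.1]), np.float64(0.7248415463321304))
```

Leg fully open (0.7) and the mirror still in place. Next, grip the mirror by its sides from its top edge.

```bash
python3 -m crank '-1 20 0 -60 0 0 0;-1 50 0 -30 0 0 0;-1 50 0 0 0 -8 0;-1 30 0 0 0 -9 0;-1 0 0 0 0 -9 0;-1 0 0 0 0 -9 0;-1 0 0 0 0 -9 0;-1 0 0 0 0 0 0;-1 0 0 0 0 0 0' | grep -E 'pos|rot|force|width'; python3 go.py 630.7 -138.9 128.6 -11.5 -44.2;python3 -c "
from h import *
print(env.state()['qpos'])"
```

```text
ee_pos: [634.4, -140.7, 281.8]
ee_rot: [-179.6, 44.9, -11.2]
force: [-1.1, 0.0, 0.4]
gripper_width: 91.2
gripper_force: 0.0
turn [-0.2  0.7  0.2] shift now [105.3  -0.3 111.3] shift in target [103.9  -1.  112.6] dir z [-0.7  0.1 -0.7]
[-13.   53.9  27.5  -1.5 143.5  87.5]
```

```bash
python3 -m crank '-1 35 0 37 0 0.7 0;-1 35 -1 37 0 0 0;-1 35 0 37 0 0 0;-1 0 0 0 0 0 0;-1 0 0 0 0 0 0' | grep -E 'pos|rot|force'; python3 go.py 630.7 -138.9 128.6 -11.5 -44.2; python3 - <<'E'
from h import *
s,im=look('wrist','m7.png'); np.save('m7.npy',s,allow_pickle=True); P=pose('wrist',s)
al=.8;y=np.radians(-11.5);ex=np.array([np.cos(y),np.sin(y),0]);ey=np.array([-np.sin(y),np.cos(y),0]);ez=np.array([0,0,1.])
up=np.cos(al)*ex+np.sin(al)*ez;bk=-np.sin(al)*ex+np.cos(al)*ez; lip=np.array([539.3,-120.3,24])
print('pred corners back/face top',proj(P,[lip+k*bk+115*up+w*ey for k in(0,12) for w in(-32,32)]))
g=(im.max(2)<45).astype(np.uint8); k,l,st,cc=cv2.connectedComponentsWithStats(g)
for j in range(1,k):
    if st[j,4]>400: print(st[j],cv2.approxPolyDP(cv2.convexHull(np.argwhere(l==j)[:,::-1]),5,True)[:,0].tolist())
E
```

```text
ee_pos: [632.2, -138.6, 133.6]
ee_rot: [-179.6, 43.9, -11.3]
force: [-0.0, 0.6, 1.1]
gripper_force: 0.0
turn [-0.2 -0.3  0.2] shift now [2.5 0.6 4.6] shift in target [2.5 0.6 4.6] dir z [-0.7  0.1 -0.7]
pred corners back/face top [[303.7 203.5]
 [220.  203.2]
 [303.1 218.3]
 [220.5 218. ]]
[ 223  177   81   37 1277] [[303, 202], [302, 212], [284, 213], [224, 212], [235, 177], [288, 177]]
[    0   210   512   174 59711] [[511, 383], [0, 383], [0, 239], [20, 229], [180, 210], [342, 210], [502, 229], [511, 234]]
```

```bash
python3 -m crank '-1 2.5 2 5 0 0 0;-1 0 0 35 0 0 0;-1 0 0 35 0 0 0;-1 0 0 15 0 0 0;-1 0 0 0 0 0 0' | grep -E 'pos|rot|force:'; python3 -m crank '-1 0 0 14 0 0 0;-1 0 0 0 0 0 0' | grep -E 'pos|rot|force:'; python3 go.py 562.4 -125 56.9 -11.5 -44.2
```

```text
ee_pos: [571.0, -127.9, 63.5]
ee_rot: [-179.6, 44.3, -11.2]
force: [0.3, -0.3, -0.5]
gripper_force: 0.0
ee_pos: [562.3, -126.1, 53.6]
ee_rot: [-179.6, 44.2, -11.2]
force: [0.3, 0.2, -0.3]
gripper_force: 0.0
turn [-0.2  0.   0.2] shift now [-2.4 -1.1 -2.3] shift in target [-2.4 -1.1 -2.3] dir z [-0.7  0.1 -0.7]
```

```bash
python3 -m crank '-1 -2 0 0 0 0 0;1 0 0 0 0 0 0;1 0 0 0 0 0 0;1 0 0 0 0 0 0;1 0 0 0 0 0 0;1 0 0 0 0 0 0' 30 | grep -E 'pos|rot|force|width'; python3 -m crank '1 0 0 0 0 0 0;1 0 0 0 0 0 0'| grep -E 'pos|rot|force|width'; python3 go.py 562.4 -125 56.9 -11.5 -44.2
```

```text
ee_pos: [560.6, -125.6, 54.5]
ee_rot: [-179.6, 44.3, -11.2]
force: [0.8, 0.9, 0.6]
gripper_width: 64.0
gripper_force: 30.0
ee_pos: [560.6, -125.6, 54.4]
ee_rot: [-179.6, 44.3, -11.2]
force: [1.8, 1.5, 1.0]
gripper_width: 63.7
gripper_force: 30.0
turn [-0.2  0.1  0.2] shift now [-0.5 -0.9 -2.9] shift in target [-0.5 -0.9 -2.9] dir z [-0.7  0.1 -0.7]
```

```bash
python3 -m crank '1 -14 0 -14.5 0 0 0;1 -28 0 -29 0 0 0;1 -28 0 -29 0 0 0;1 -28 0 -29 0 0 0;1 0 0 0 0 9 0;1 0 0 0 0 9 0;1 0 0 0 0 9 0;1 0 0 0 0 9 0;1 0 0 0 0 8.2 0;1 0 0 0 0 0 0' 30| grep -E 'pos|rot|force|width'; python3 -m crank '1 0 0 0 0 0 -10;1 0 0 0 0 0 -9.7;1 0 0 0 0 0 0;1 0 0 0 0 0 0' | grep -E 'pos|rot|force|width'; python3 go.py 608 115 150 8.2 0
```

```text
ee_pos: [557.7, -125.8, 197.2]
ee_rot: [-179.7, 0.2, -11.5]
force: [-0.4, -0.0, -2.8]
gripper_width: 64.0
gripper_force: 30.0
ee_pos: [561.6, -126.6, 195.3]
ee_rot: [-179.7, 0.1, 8.1]
force: [0.3, -0.2, -2.9]
gripper_width: 63.8
gripper_force: 30.0
turn [-0.3  0.1 -0.1] shift now [  79.9 -232.4   46.4] shift in target [  80.4 -232.5   45.3] dir z [ 0. -0. -1.]
```

```bash
python3 -m crank '1 16 -46.5 0 0 0 0;1 16 -46.5 0 0 0 0;1 16 -46.5 0 0 0 0;1 16 -46.5 0 0 0 0;1 16 -46.5 20 0 0 0;1 0 0 20 0 10 0;1 0 0 0 0 10 0;1 0 0 0 0 0 0;1 0 0 0 0 0 0' | grep -E 'pos|rot|force|width'; python3 go.py 608 115 46 8.2 20; python3 - <<'E'
from h import *
s,im=look('wrist','m8.png'); P=pose('wrist',s); R=Ro.from_euler('xyz',s['ee_rot'],degrees=True).as_matrix(); p=np.array(s['ee_pos']);print(s['qpos'])
q=[p+R@np.array([0.5+a,w,b]) for a,b in((0,-78),(12/2,37),(6,-78)) for w in(-32,32)]; print(proj(P,q))
_,a=look('scene','a8.png');_,b=look('side','b8.png')
for n,i in(('w',im),('sc',a),('sd',b)): print(n,[(x[0],x[1]) for x in hsvblob(i,(3,140,50),(18,255,255),8)[:12] if 150<x[1][0]<350 and x[1][1]<260])
# predicted orange tab with leg 0.7: hinge at tool z=37-88, tool x=-8.5
h=np.array([-8,0,37-88.]); d=np.array([-np.sin(.7),0,np.cos(.7)]); n=np.array([-np.cos(.7),0,-np.sin(.7)])
t=p+R@(h+81*d+12.5*n); print('tab',t,proj(P,[t]),proj(pose('scene'),[t]),proj(pose('side'),[t]))
E
```

```text
ee_pos: [608.8, 115.6, 158.5]
ee_rot: [-179.7, -19.8, 8.0]
force: [0.3, -0.3, -1.2]
gripper_width: 63.5
gripper_force: 30.0
turn [-0.3  0.2 -0.2] shift now [-38.9   1.  105.5] shift in target [-39.3   0.4 105.4] dir z [ 0.3  0.  -0.9]
[  9.9  14.9 104.7  -0.5  40.6  92.1]
[[183.2 299.8]
 [338.1 299.7]
 [220.4 203.2]
 [301.3 203.2]
 [182.1 287. ]
 [339.2 287. ]]
w [(np.int32(4771), array([260.7, 192. ]))]
sc []
sd []
tab [544.8 106.5 132.1] [[260.9 314.2]] [[306.  182.5]] [[216.4 162.6]]
```

```bash
python3 -m crank '1 -13 0 35 0 0 0;1 -13 0 35 0 0 0;1 -10 0 27 0 0 0;1 0 0 0 0 0 0;1 0 0 0 0 0 0' | grep -E 'pos|rot|force:'; python3 -m crank '1 -0.9 0 2.4 0 0 0;1 0 0 0 0 0 0' | grep -E 'pos|force:'; python3 -m crank '1 -0.9 0 2.4 0 0 0;1 0 0 0 0 0 0' | grep -E 'pos|force:'
```

```text
ee_pos: [607.9, 115.9, 55.1]
ee_rot: [-179.7, -19.9, 8.1]
force: [0.5, -0.3, -2.6]
gripper_force: 30.0
ee_pos: [606.3, 115.8, 52.0]
force: [-0.6, 0.1, -2.2]
gripper_force: 30.0
ee_pos: [605.6, 115.7, 48.4]
force: [-0.7, 0.5, -2.9]
gripper_force: 30.0
```

```bash
for r in a; do python3 -m crank '1 -0.7 0 1.9 0 0 0;1 0 0 0 0 0 0' | grep -E 'pos|force:'; python3 -m crank '1 -0.7 0 1.9 0 0 0;1 0 0 0 0 0 0' | grep -E 'pos|force:'; python3 -m crank '1 -0.4 0 1.2 0 0 0;1 0 0 0 0 0 0' | grep -E 'pos|force:'; python3 -m crank '1 -0.4 0 1 0 0 0;1 0 0 0 0 0 0' | grep -E 'pos|force:'; done
```

```text
ee_pos: [605.6, 115.7, 46.2]
force: [0.2, 0.7, -1.9]
gripper_force: 30.0
ee_pos: [606.1, 115.8, 45.2]
force: [-2.3, -0.9, 2.8]
gripper_force: 30.0
ee_pos: [606.1, 115.9, 45.0]
force: [-6.1, 0.2, 12.1]
gripper_force: 30.0
ee_pos: [606.2, 115.9, 44.9]
force: [-9.5, -1.9, 19.3]
gripper_force: 30.0
```

```bash
python3 -m crank '1 0.8 0 -2 0 0 0;1 0 0 0 0 0 0' | grep -E 'pos|force:'; python3 -m crank '0.6 0 0 0 0 0 0;0.1 0 0 0 0 0 0;-0.6 0 0 0 0 0 0;-0.7 0 0 0 0 0 0;-0.7 0 0 0 0 0 0' 5 | grep -E 'pos|force|width'; python3 - <<'E'
from h import *
s,im=look('wrist','m9.png');_,a=look('scene');_,b=look('side')
o=np.zeros((400,800,3),np.uint8); o[:,:400]=cv2.resize(b[140:220,180:260],(400,400),interpolation=3); o[:,400:]=cv2.resize(a[160:260,260:360],(400,400),interpolation=3); cv2.imwrite('pics/x3.png',o)
E
```

```text
ee_pos: [606.2, 115.9, 45.1]
force: [-4.3, 0.5, 7.8]
gripper_force: 30.0
ee_pos: [605.9, 115.7, 44.0]
force: [0.6, 0.4, -0.3]
gripper_width: 77.7
gripper_force: 0.0
```

View pics/x3.png

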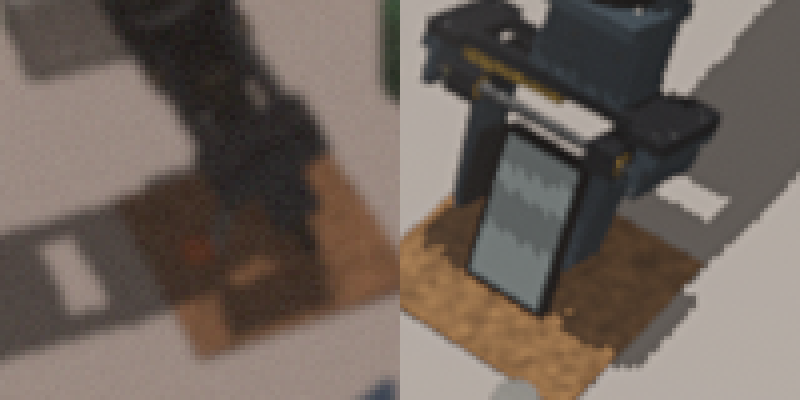

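The mirror stands on the mat, facing the basin, on its bottom edge with the leg behind (orange tab at (196,248) in the side crop). Retreat and go to the switch box.

```bash
python3 -m crank '-0.7 0 0 -10 0 0 0;-0.7 0 0 -30 0 0 0;-0.7 0 0 -50 0 0 0;-0.7 0 0 -50 0 0 0;-0.7 0 0 -50 0 -10 0;-0.7 0 0 0 0 -10 0;-0.7 -20 -57 0 0 0 0;-0.7 -20 -57 0 0 0 1.7;-0.7 -20 -57 0 0 0 1.7;-0.7 -20 -57 0 0 0 0' | grep -E 'pos|rot|force:'; python3 -m crank '-0.7 -20 -57 0 0 0 0;-0.7 0 0 0 0 0 0' | grep -E 'pos|rot'; cat > gt.py <<'E'
from h import *
import sys
s,im=look('wrist',sys.argv[1]+'.png'); np.save(sys.argv[1]+'.npy',s,allow_pickle=True); P=pose('wrist',s); print(s['ee_pos'],s['ee_rot'])
print('pred',proj(P,[[472.4,382.5,85.5]]))
for b in hsvblob(im,(105,150,40),(130,255,255),30)[:4]: print(b[0],b[1],b[2],'onz85',onz(P,b[1],85.5))
E
python3 gt.py g1; python3 -m crank '-0.7 0 0 40 0 0 0;-0.7 0 0 20 0 0 0;-0.7 0 0 0 0 0 0'|grep pos; python3 gt.py g2;python3 - <<'E'
from h import *
look('wrist');dets('wrist','guard_tab')
s,a=look('scene','a9.png'); dets('scene','mirror_mid leg_tab')
E
```

```text
ee_pos: [439.2, 324.5, 211.6]
ee_rot: [-179.6, -1.8, 4.7]
force: [0.6, 0.8, -0.7]
gripper_force: 0.0
ee_pos: [413.6, 381.4, 210.9]
ee_rot: [-179.6, -1.8, 5.1]
[413.6 381.4 210.9] [-179.6   -1.8    5.1]
pred [[265.8 133.5]]
95 [267.9 134.6] [261 131  14   8  95] onz85 [471.5 380.2  85.5]
ee_pos: [417.3, 376.5, 149.4]
[417.3 376.5 149.4] [-179.8   -1.6    4.7]
pred [[259.4 139.6]]
161 [261.4 141. ] [253 137  18   9 161] onz85 [471.4 380.7  85.5]
guard_tab [(0.73, array([518., 385.,  73.]))]
mirror_mid [(0.71, array([602., 114.,  65.]))]
leg_tab [(0.6, array([ 532., -371.,   62.]))]
```

```bash
python3 -m crank '-0.6 27 0 20 0 -1.7 0;-0.6 27 0.4 30 0 0 0;-0.6 0 0 18 0 0 0;-0.6 0 0 0 0 0 0' | grep -E 'pos|rot|force:'; python3 go.py 471.5 380.5 71 4.8 0; python3 -m crank '-0.6 0 0 10 0 0 0;1 0 0 0 0 0 0;1 0 0 0 0 0 0;1 0 0 0 0 0 0;1 0 0 0 0 0 0;1 0 0 0 0 0 0;1 0 0 0 0 0 0;1 0 0 0 0 0 0;1 0 0 0 0 0 0' 8 | grep -E 'pos|rot|force|width'
```

```text
ee_pos: [471.4, 382.6, 82.3]
ee_rot: [-179.7, 0.1, 4.8]
force: [-0.1, -0.1, 0.1]
gripper_force: 0.0
turn [-0.3  0.1 -0. ] shift now [-0.1  2.2 11.3] shift in target [-0.1  2.1 11.3] dir z [ 0. -0. -1.]
ee_pos: [471.9, 381.1, 73.0]
ee_rot: [-179.9, -0.0, 4.8]
force: [0.6, -4.7, -1.0]
gripper_width: 15.9
gripper_force: 8.0
```

```bash
python3 -m crank '1 0.6 0 -8.5 0 -5 0;1 0.6 0 -8.5 0 -5 0;1 0.6 0 -8.5 0 -5 0;1 0.6 0 -8.5 0 -5 0;1 0.6 0 -8.5 0 -5 0;1 0.6 0 -8.5 0 -5 0;1 0.6 0 -8.5 0 -5 0;1 0.6 0 -8.5 0 -5 0;1 0 0 0 0 0 0' 8| grep -E 'pos|rot|force|width'; python3 -c "
from h import *
print(env.state()['qpos'])"
```

```text
ee_pos: [496.4, 383.1, 134.7]
ee_rot: [-179.8, 40.2, 4.9]
force: [-2.1, -5.5, 1.0]
gripper_width: 16.3
gripper_force: 8.0
[ 28.3  46.9  60.1  16.1 110.  114. ]
```

```bash
python3 -m crank '1 0.6 0 -8.5 0 -5 0;1 0.6 0 -8.5 0 -5 0;1 0.6 0 -8.5 0 -5 0;1 0.6 0 -8.5 0 -5 0;1 0.6 0 -8.5 0 -5 0;1 0.6 0 -8.5 0 -5 0;1 0 0 0 0 0 0'| grep -E 'pos|rot|force|width'; python3 -c "
from h import *
print(env.state()['qpos'])"
```

```text
ee_pos: [538.9, 386.6, 161.2]
ee_rot: [-179.6, 70.2, 5.2]
force: [-0.1, -10.2, -4.3]
gripper_width: 15.8
gripper_force: 8.0
[ 24.9  67.9  30.4  35.1 145.6 127. ]
```

```bash
python3 -m crank '0.4 0 0 0 0 0 0;0.1 0 0 0 0 0 0;0.1 0 0 0 0 0 0;0.1 0 0 -25 0 0 0;0.1 0 0 -25 0 3 0;0.1 -40 0 0 0 7 0;0.1 -40 0 0 0 10 0;0.1 -30 0 0 0 10 0;0.1 -30 0 0 0 10 0;0.1 0 0 0 0 0 0'| grep -E 'pos|rot|force|width'; python3 -m crank '1 -30 0 0 0 10 0;1 -30 0 0 0 10 0;1 -40 0 0 0 10 0;1 -30 0 0 0 0 0;1 0 0 0 0 0 0;1 0 0 0 0 0 0'| grep -E 'pos|rot|force|width'; python3 go.py 470 381.5 140 4.8 0; python3 -c "
from h import *
look('wrist','g3.png')"
```

```text
ee_pos: [488.7, 381.2, 296.6]
ee_rot: [-179.0, 29.0, 5.0]
force: [-0.3, 0.1, 0.1]
gripper_width: 41.0
gripper_force: 0.0
ee_pos: [370.4, 371.8, 319.1]
ee_rot: [-179.5, -0.5, 4.3]
force: [0.2, -0.1, -0.3]
gripper_width: 0.3
gripper_force: 0.0
turn [-0.5 -0.5 -0.5] shift now [ 98.6  -0.6 179.9] shift in target [100.1  -1.3 179.1] dir z [ 0. -0. -1.]
```

```bash
python3 -m crank '1 40 0 60 0 0 0;1 40 0 60 0 -0.5 -0.5;1 20 0 60 0 0 0;1 20 0 0 0 0 0;1 20 0 0 0 0 0;1 14 0 0 0 0 0;1 14 0 0 0 0 0;1 14 0 0 0 0 0;1 12 0 0 0 0 0;1 0 0 0 0 0 0'| grep -E 'pos|rot|force:'; python3 go.py 565.5 388.7 140 4.8 0
```

```text
ee_pos: [553.2, 387.9, 156.9]
ee_rot: [-179.4, -0.0, 4.8]
force: [-0.8, -0.5, 0.2]
gripper_force: 0.0
turn [-0.6 -0.  -0. ] shift now [12.3  0.4 16.9] shift in target [12.3  0.2 16.9] dir z [ 0. -0. -1.]
```

```bash
python3 -m crank '1 8 0 8 0 0 0;1 8 0 6 0 0 0;1 0 0 0 0 0 0'| grep -E 'pos|rot|force:'; python3 -m crank '1 -40 0 0 0 0 0;1 -60 0 -10 0 0 0;1 -40 0 -10 0 0 0;1 0 0 0 0 0 0'| grep -E 'pos|rot|force:'; python3 - <<'E'
from h import *
s,im=look('wrist','g4.png'); np.save('g4.npy',s,allow_pickle=True); P=pose('wrist',s)
h=np.array([569.4,389,0]); ex=np.array([.9965,.0837,0]); ez=np.array([0,0,1])
for t in(0,.9): 
    q=h-55*ex+26*ez+32*(np.sin(t-.45)*ex+np.cos(t-.45)*ez); print(t,q,proj(P,[q]))
for b in hsvblob(im,(0,110,70),(8,255,255),15)[:5]+hsvblob(im,(172,110,70),(180,255,255),15)[:3]: print(b[0],b[1],b[2],onz(P,b[1],57))
dets('wrist','toggle_tip toggle guard_tab')
cv2.imwrite('pics/g4b.png',im)
E
```

```text
ee_pos: [568.4, 389.0, 141.9]
ee_rot: [-179.5, 0.1, 4.8]
force: [-0.4, 0.2, 0.6]
gripper_force: 0.0
ee_pos: [426.7, 377.4, 164.5]
ee_rot: [-179.4, -0.0, 4.9]
force: [0.3, 0.4, 0.2]
gripper_force: 0.0
0 [500.7 383.2  54.8] [[262.7 114.3]]
0.9 [528.5 385.6  54.8] [[262.8  83.8]]
127 [263.2 112. ] [257 106  13  13 127] [502.9 382.9  57. ]
toggle_tip [(0.97, array([508., 382.,  35.]))]
toggle [(0.58, array([508., 382.,  34.]))]
guard_tab [(0.89, array([575., 391.,  91.]))]
```

```bash
python3 -m crank '1 43 0 40 0 0 0;1 0 0 50 0 0 0;1 0 0 30 0 0 0;1 0 0 0 0 0 0;1 0 0 0 0 0 0'| grep -E 'pos|rot|force:'; python3 go.py 473 381 38 4.8 0
```

```text
ee_pos: [472.9, 382.7, 44.0]
ee_rot: [-179.4, -0.1, 4.8]
force: [-0.8, 1.3, -0.3]
gripper_force: 0.0
turn [-0.6 -0.1 -0. ] shift now [-0.   1.7  6. ] shift in target [-0.   1.7  6. ] dir z [ 0. -0. -1.]
```

```bash
python3 -m crank '1 0 1 5 0 0 0;1 6 0 0 0 0 0;1 6 0 0 0 0 0;1 0 0 0 0 0 0'| grep -E 'pos|force:'; python3 -m crank '1 6 0 0 0 0 0;1 6 0 0 0 0 0;1 0 0 0 0 0 0'| grep -E 'pos|force:'; python3 -m crank '1 5 0 0 0 0 0;1 3 0 0 0 0 0;1 0 0 0 0 0 0'| grep -E 'pos|force:'; python3 - <<'E'
from h import *
s,im=look('wrist'); P=pose('wrist',s)
for b in hsvblob(im,(0,110,70),(8,255,255),15)[:3]: print(b[0],b[1],b[2],onz(P,b[1],57))
E
```

```text
ee_pos: [484.0, 382.2, 38.5]
force: [-0.6, -1.1, 0.2]
gripper_force: 0.7
ee_pos: [496.6, 383.3, 38.0]
force: [-0.1, -0.5, -0.3]
gripper_force: 0.2
ee_pos: [503.5, 383.7, 37.7]
force: [-1.4, -0.3, -1.6]
gripper_force: 0.6
413 [261.3 203.9] [250 193  23  23 413] [526.9 385.2  57. ]
```

```bash
python3 -m crank '1 3 0 0 0 0 0;1 0 0 0 0 0 0'| grep -E 'pos|force:'; python3 -m crank '1 2 0 0 0 0 0;1 0 0 0 0 0 0'| grep -E 'pos|force:'; python3 -m crank '1 2 0 0 0 0 0;1 0 0 0 0 0 0'| grep -E 'pos|force:'; python3 - <<'E'
from h import *
s,im=look('wrist'); P=pose('wrist',s)
for b in hsvblob(im,(0,110,70),(8,255,255),15)[:3]: print(b[0],b[1],b[2],onz(P,b[1],57))
E
```

```text
ee_pos: [505.1, 383.7, 37.7]
force: [-5.4, 0.8, 0.4]
gripper_force: 2.4
ee_pos: [505.2, 383.7, 37.7]
force: [-9.5, 0.3, 3.2]
gripper_force: 4.4
ee_pos: [505.4, 383.7, 37.7]
force: [-13.5, 0.5, 4.1]
gripper_force: 6.4
422 [261.1 204.9] [250 194  23  23 422] [528.4 385.3  57. ]
```

The lever is against its stop (13 N, ball at 528). Retreat and close the guard from behind.

```bash
python3 -m crank '1 -15 0 0 0 0 0;1 -10 0 -40 0 0 0;1 0 0 -60 0 0 0;1 0 7 -60 0 0 0;1 0 7 -60 0 0 0;1 0 7 -60 0 0 0;1 50 7 0 0 0 0;1 50 0 0 0 0 0;1 50 0 0 0 0 0;1 0 0 0 0 0 0'| grep -E 'pos|rot|force:'; python3 go.py 631 365.5 142 4.8 0; python3 - <<'E'
from h import *
s,im=look('wrist');  dets('wrist','toggle_tip guard_tab mirror_mid')
E
```

```text
ee_pos: [641.4, 363.8, 314.7]
ee_rot: [-179.5, -0.0, 4.7]
force: [-0.2, -0.3, -1.2]
gripper_force: 0.0
turn [-0.5 -0.  -0.1] shift now [-10.2  -1.1 172.7] shift in target [-10.2  -2.6 172.7] dir z [ 0. -0. -1.]
toggle_tip []
guard_tab [(0.68, array([594., 398., 164.]))]
mirror_mid [(0.84, array([594., 118.,  71.]))]
```

```bash
python3 -m crank '1 0 0 60 0 0 0;1 0 0 60 0 0 0;1 0 0 50 0 0 0;1 -18 0 0 0 0 0;1 -18 0 0 0 0 0;1 -15 0 0 0 0 0;1 -15 0 0 0 0 0;1 -15 0 4 0 0 0;1 -14 0 4 0 0 0;1 0 0 0 0 0 0'| grep -E 'pos|rot|force:'
```

```text
ee_pos: [541.3, 358.1, 140.6]
ee_rot: [-179.4, 0.0, 4.9]
force: [-0.8, 0.4, -0.1]
gripper_force: 0.0
```

```bash
python3 -m crank '1 -9 0 9 0 0 0;1 -9 0 11 0 0 0;1 -8 0 12 0 0 0;1 -8 0 13 0 0 0;1 -4 0 12 0 0 0;1 -3 0 10 0 0 0;1 0 0 0 0 0 0'| grep -E 'pos|rot|force:'; python3 -m crank '1 0 0 4 0 0 0;1 0 0 2 0 0 0;1 0 0 0 0 0 0'| grep -E 'pos|force:';  python3 -m crank '1 0 0 2 0 0 0;1 0 0 0 0 0 0'| grep -E 'pos|force:'
```

```text
ee_pos: [501.1, 354.9, 71.6]
ee_rot: [-179.5, 0.1, 4.8]
force: [1.0, -0.6, -0.2]
gripper_force: 0.0
ee_pos: [501.9, 355.3, 66.8]
force: [-0.4, -0.7, 0.7]
gripper_force: 0.0
ee_pos: [502.1, 355.4, 65.4]
force: [-1.5, -1.2, 3.8]
gripper_force: 1.7
```

```bash
python3 -m crank '1 0 0 2 0 0 0;1 0 0 0 0 0 0'| grep -E 'pos|force:'; python3 -m crank '1 0 0 -20 0 0 0;1 0 0 -60 0 0 0;1 -62 0 -60 0 0 0;1 -62 0 -40 0 0 0;1 0 20 0 0 0 0;1 0 30 0 0 0 0;1 0 40 0 0 0 0;1 0 40 0 0 0 0;1 0 0 0 0 0 0'| grep -E 'time|pos|force:'; python3 - <<'E'
from h import *
s,im=look('wrist'); _,a=look('scene')
dets('scene','mirror_mid guard_tab'); dets('wrist','guard_tab toggle_tip mirror_mid')
o=np.zeros((600,800,3),np.uint8); o[:300,:400]=cv2.resize(im,(400,300)); o[:300,400:]=cv2.resize(a[200:305,330:470],(400,300),interpolation=3); o[300:,:400]=cv2.resize(a[150:285,220:400],(400,300),interpolation=3); o[300:,400:]=cv2.resize(a[80:185,140:280],(400,300),interpolation=3); cv2.imwrite('pics/x4.png',o)
E
```

```text
ee_pos: [502.1, 355.5, 65.2]
force: [-2.7, -1.9, 12.9]
gripper_force: 6.6
time_s: 77.78
ee_pos: [416.2, 213.3, 217.9]
force: [-0.9, 0.8, -0.3]
gripper_force: 0.0
mirror_mid [(0.63, array([601., 116.,  68.]))]
guard_tab [(0.71, array([512., 387.,  80.]))]
guard_tab [(0.89, array([520., 384.,  71.])), (0.53, array([520., 376.,  76.]))]
toggle_tip []
mirror_mid [(0.67, array([581., 116.,  89.])), (0.61, array([524., 375.,  78.]))]
```

View pics/x4.png

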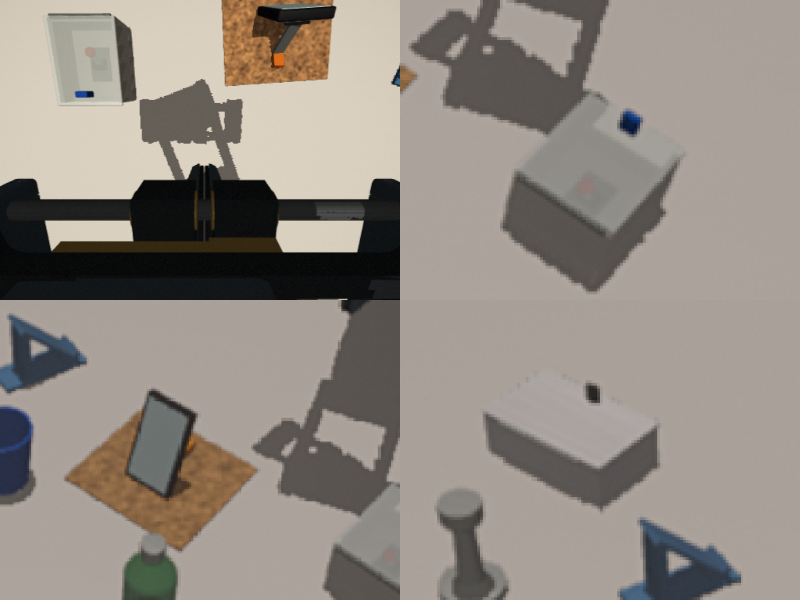

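The final view shows the mirror on the mat, the box shut, the guard down and the other things in place. One numeric check on the lever (ball at wrist (118,67)), then hand in.

```bash
python3 - <<'E'
from h import *
s,im=look('wrist'); P=pose('wrist',s)
for b in hsvblob(im,(0,30,100),(12,255,255),15)[:8]:
    if b[1][1]<110 and b[1][0]<180: print(b[0],b[1],onz(P,b[1],57))
print(proj(P,[[500.7,383.2,55],[528.5,385.6,55]]), onz(P,(117,66.5),57))
E
```

```text
116 [119.2  65.6] [527.8 384.7  57. ]
[[122.4  91.8]
 [119.2  65.2]] [526.7 387.1  57. ]
```

```bash
python3 -c "
from workcell import env
print(env.job_done())"
```

```text
the job is handed in; nothing more can be done
None
```

I handed the job in with everything done in the order asked: the tin and clippers are in the shut box, the mirror stands on the mat facing the basin with its leg fully out, and the light switch is on under the lowered guard.

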